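# Prop a self-closing tap open with an S-hook

## Task

Take the S-hook out of its holder, feel its lower point up from below through the small hole in the flat lever of the tank's self-closing tap, lift the lever with it and hang the hook's upper bend over the side arm of the little retort stand, so that the tap stays propped open when you let go. Be gentle with the lever (it bends at about 15 N), work it only with the hook, not with the gripper, and leave the bottles and the beaker standing where they are.

Things in the scene. Friction and masses are not known exactly. Their poses are not given: they have to be found in the camera images.
- hook_grip (a point): Centre of the black grip sleeve (12 x 10 x 34 mm, the 10 mm along its y) on the straight shank of a steel S-hook: 6 mm round wire, 104 mm tall, 94 mm wide, 70 g, lying in its own x-z plane, z up along the shank. It stands in its holder, leaning up to about 6 degrees to its -x, the wire's lowest point 6 mm above the table.
- hook_low (a point): Same axes; centre of the lower bend, 22 mm to +x and 36 mm below hook_grip. The bend is a half circle of radius 22 mm (wire centre line) below this point, from the shank to the free point, which then goes straight up at x = +22 mm from here and ends (very tip) 9 mm above it. The level lever slides freely 30 degrees round the bend from the point's side, 50 when lifted 0.3 rad; further it jams.
- hook_up (a point): Same axes; centre of the upper bend, 22 mm to -x and 18 mm above hook_grip. Half circle of radius 22 mm (wire centre line) above this point, from the shank to a free end pointing down at x = -22 mm, ending 9 mm below this point. The stand's side arm belongs under the top of this bend.
- holder: Grey plastic holder, fixed, base 100 x 56 mm, slot along its x with side walls up to 28 mm and at its -x end an 8 mm wide upright up to 45 mm behind the shank. Origin at the centre of its underside; axes as the hook's.
- tank: White tub with a lid, fixed, 200 (x) x 340 (y) x 157 mm (lid 216 x 356). Its origin is on the table straight under the lever's pivot, 20 mm in front of the tub's front face; the tub stands to +x of it. The pivot is 115 mm above this origin: the lever lifts and also swivels sideways there, up to 0.7 rad to either side of the tank's -x.
- eye_middle (a point): Fixed to the tank, axes as the tank's, level with the closed lever's underside: the MIDDLE of where the lever's hole may be, 200 mm from the pivot. The lever swivels about an upright axis through its pivot; its hole was left anywhere within 22 mm of this point, to either side along that circle. Not measured: feel (or look) for it. The swivel is stiff (about 3.5 N at the hole) and stays put.
- lever (a joint): Lift in rad: 0 closed and level, 0.41 hard upper stop. Flat dark steel lever, running from its pivot at the tank's front to eye_middle or close by; its end is a plate 34 mm long, 90 mm wide, 3 mm thick with one round 12 mm hole, 200 mm from the pivot, 10.5 mm from the front edge. A spring shuts it: about 2 to 2.5 N at the hole when closed, 3 N at 0.3 rad.
- stand: Small retort stand, fixed: green base 110 x 150 x 18 mm, upright 12 mm rod 290 mm tall at its origin (on the table), red clamp, and a level steel side arm. Axes are nearly the tank's.
- side_arm_end (a point): Free end of the side arm, on its centre line, 262 mm above the table. The arm is an 8 mm rod with a 12 mm ball at this end; it runs 167 mm from here along the stand's +y to the upright. The lever reaches it when lifted about 60 mm and swivelled over to the tank's +y side; the hook then goes on over the free end, sideways.
- beaker: Glass beaker, 64 mm wide, 60 mm tall, standing under the tap's spout; origin at its underside.
- amber0: Amber bottle, 52 mm wide, 105 mm tall; origin at its underside.
- amber1: Another such bottle.
- amber2: Another such bottle.

How it is judged:
By the outcome, as a careful person would: the job done as asked, in the order asked, and still so for the second after the job is handed in, with the robot touching nothing.
It also fails if it takes over 72 s, if anything falls off the work surface, if the arm or the gripper's body presses on something with over 40 N, if the wrist force passes 120 N, or if a joint passes its speed limit or range.

## Robot

A 6-joint arm with a two-finger parallel gripper is mounted at the origin on the work surface. World frame = base frame: x ahead of the robot, y to its left, z up, the work surface at z = 0. Lengths are in mm, angles in rad, forces in N, time in s.
With the tool pointing down it reaches from about 275 to 1000 mm from the base axis. Payload 8.4 kg.
Tool frame: the origin (TCP) lies on the mounting face of the last link; the fingertips stand 173 mm ahead of it and the grasp point (between the pads) lies 155 mm ahead of it; z points along the fingers, y is the direction in which the jaws open and shut (so a half turn about z gives the same grasp; the last joint's range is limited). The gripper opens to 85 mm and grips with 20 to 120 N. Pads are 22 mm wide; open, the fingers measure 114 mm over their backs; the gripper's body (76 mm by 85 mm) begins 54 mm behind the grasp point. The pads swing forward as they close: fully open they stand 13 mm farther back than shut.
Start: joints at [1.114, 0.353, 1.633, -0, 1.155, -0.002], TCP at [274.551, 561.472, 404.681] pointing down, gripper open.
Joint ranges: [-2.63, 2.63], [-0.92, 2.1], [0.06, 2.66], [-1.3, 4.44], [0, 2.69], [-3.02, 3.02]. Speed limits (rad/s): [2.22, 2.22, 2.79, 3.14, 3.14, 3.14].

## Interface

Orientations are given as [roll, pitch, yaw] about the fixed x, y, z axes, in that order (R = Rz(yaw) Ry(pitch) Rx(roll)).
In Python, from rig import r, grab_frame, spotter gives the robot as it stands.
- The arm moves only by the tool apply_moves, never from a script. Its argument "motion" is text: rows parted by semicolons, each of 5 numbers parted by spaces: the opening, from -1 (shut) to 1 (fully open), then the shift along the tool's x, y, z as a fraction of full scale, then the turn about the tool's z as a fraction of full scale. In form: hand x y z twist; .... A call has 1 to 20 rows; each row is the pose to reach, as a shift and turn from the pose commanded when the call began, along the tool's axes at that moment, turning the shorter way round; what a row does not reach only later rows make up. Full scale, the value 1, is 1 m for a shift and pi rad for a turn. A row lasts 1/12 s, in which the tool goes at most 41.7 mm and 7.16 degrees, less where a joint would pass 70% of its speed; a pose out of reach is approached as far as the arm can. A call with a number of a shift or a turn outside -1 to 1 is refused whole. A call with a gripper value outside its range is refused whole. The fingers move at their own pace and stop on an object; "squeeze" is the grip in N (left out, the last holds). Time passes only in rows, so rows that repeat a pose let the fingers close. It gives the time, the measured TCP pose, the force and the opening at its end, in the units of the state.
- r.sense(): the state, without advancing time (a new reading comes with each control period).
- grab_frame(name): name is "scene" or "side" or "wrist"; returns a dict with "img" (480x640x3 uint8, red, green, blue), "fx", "fy", "cx", "cy" (pixels), "dist_coeffs" ([k1, k2, p1, p2, k3] as OpenCV has them; the pictures are not rectified), "R" (3x3) and "t" (3): a world point X has camera coordinates R X + t. Camera axes: x right, y down, z forward; pixel columns grow to the right and rows downward; lengths in mm; the calibration is good to about 2 mm. A picture is of the moment at which its call begins. There is no depth.
- r.sign_off(): hands the job in, once; it reports no verdict.
Trained networks look in the newest picture that a camera, given by its name, has taken for a name from the list of things; names that differ only in an ending like _2 or _b are one class to them, and where a whole thing is asked for, a point or a joint stands for the part that bears it (a point fixed in the world has none). Each returns a list of dicts, best first, with "conf" (0 to 1); they miss things now and then, are a little off and sometimes report something else, mostly with a low value. They report only what shows in the picture. A call takes as long as a camera call.
- spotter.boxes_of(query, camera): "point" ([x, y, z] in mm, in world coordinates, good to about 4 mm: the middle of the surface that is visible of it).
- spotter.place_of(query, camera): "point" ([x, y, z] in mm, in world coordinates, good to about 4 mm: a listed point, or the origin of a listed thing).
The state is a dict: "clock": time; "qpos": joint angles; "qvel": joint speeds; "joint_efforts": joint torques, N m; "eef_pos": TCP position; "tcp_rot": TCP orientation; "contact_force": force on the tool from outside, world axes, zero at the start; "wrist_torque": the same for the moment, N m; "opening": opening from 0.0 (shut) to 1.0 (fully open).
Only numpy, scipy, OpenCV 4.12 (cv2) and the standard library are available. Lean on these libraries where they do the work, as an engineer would, in place of code of your own. Each camera call takes 0.05 s, during which the arm holds its last target.

## Working session

There is one attempt and no reset: what is moved stays moved. The work goes in short steps, Python scripts to look and compute and a tool call to move; the robot and the scene stay as the last step left them, time stands still between calls to the robot, and variables do not carry over. Pictures are saved under pics/ and viewed, and the job is handed in when it is done.

Besides the shell and the picture viewer there is one more tool, called as name(argument=value, ...) on one line, values as JSON. apply_moves: Moves the arm, as the interface text tells. Its arguments: {"type":"object","properties":{"motion":{"type":"string"},"squeeze":{"type":"number"}},"required":["motion"]}

```bash
ls; mkdir -p pics
cat > a.py <<'E'
import numpy as np,cv2,json
from rig import r,grab_frame,spotter
s=r.sense();print({k:np.round(v,3).tolist() for k,v in s.items()})
for n in ["scene","side","wrist"]:
    f=grab_frame(n);cv2.imwrite(f"pics/{n}0.png",f["img"][:,:,::-1])
    print(n,np.round(-f["R"].T@f["t"],0),np.round(f["R"][2],2),f["fx"],f["dist_coeffs"])
    for q in ["hook_grip","hook_low","hook_up","holder","tank","eye_middle","lever","stand","side_arm_end","beaker","amber0"]:
        try:
            o=spotter.place_of(q,n); print(q,[(np.round(d["point"],1).tolist() if "point" in d else d,round(d["conf"],2)) for d in o[:4]], [k for k in (o[0] if o else {})])
        except Exception as e: print(q,"ERR",e)
E
python3 a.py
```

```text
pics
{'clock': 0.0, 'qpos': [1.114, 0.354, 1.634, 0.0, 1.155, -0.002], 'qvel': [0.001, -0.002, 0.001, -0.002, -0.001, -0.0], 'joint_efforts': [-0.0, -60.526, -34.206, 0.0, 0.009, -0.0], 'eef_pos': [274.438, 561.268, 403.957], 'tcp_rot': [-3.14, -0.0, 2.687], 'contact_force': [-0.129, 0.843, 0.366], 'wrist_torque': [0.033, 0.003, -0.029], 'opening': 1.002}
scene [1084. -121.  843.] [-0.6   0.04 -0.8 ] 474.9328792562701 [-0.09791085  0.          0.          0.          0.        ]
hook_grip [([379.0, -291.5, 60.5], 0.61)] ['point', 'conf']
hook_low [([399.7, -292.9, 30.7], 0.65)] ['point', 'conf']
hook_up [([356.0, -286.5, 75.6], 0.74), ([548.6, -73.3, 114.1], 0.42)] ['point', 'conf']
holder [([403.5, -290.1, 8.5], 0.75), ([377.8, -290.3, 61.6], 0.26)] ['point', 'conf']
tank [] []
eye_middle [([547.0, -72.7, 117.6], 0.89), ([601.6, -302.3, 1.1], 0.46)] ['point', 'conf']
lever ERR it knows: amber, beaker, eye_middle, holder, hook_grip, hook_low, hook_up, side_arm end, stand, tank
stand [([503.2, 220.9, 1.3], 0.97)] ['point', 'conf']
side_arm_end [([497.1, 57.5, 255.5], 0.89)] ['point', 
[... 708 characters left out ...]
 hook_up, side_arm end, stand, tank
stand [([503.6, 221.3, -1.0], 0.64)] ['point', 'conf']
side_arm_end [([496.2, 52.5, 262.2], 0.94)] ['point', 'conf']
beaker [([714.1, -0.1, 0.5], 0.69)] ['point', 'conf']
amber0 [([604.1, -302.9, 2.1], 0.95), ([677.5, -357.2, -0.2], 0.63), ([584.1, -404.9, 0.5], 0.61)] ['point', 'conf']
wrist [203. 597. 374.] [ 0.28 -0.14 -0.95] 368.0530140884775 [-0.07497561  0.          0.          0.          0.        ]
hook_grip [] []
hook_low [] []
hook_up [] []
holder [] []
tank [] []
eye_middle [] []
lever ERR it knows: amber, beaker, eye_middle, holder, hook_grip, hook_low, hook_up, side_arm end, stand, tank
stand [] []
side_arm_end [] []
beaker [] []
amber0 [] []
```

View pics/scene0.png

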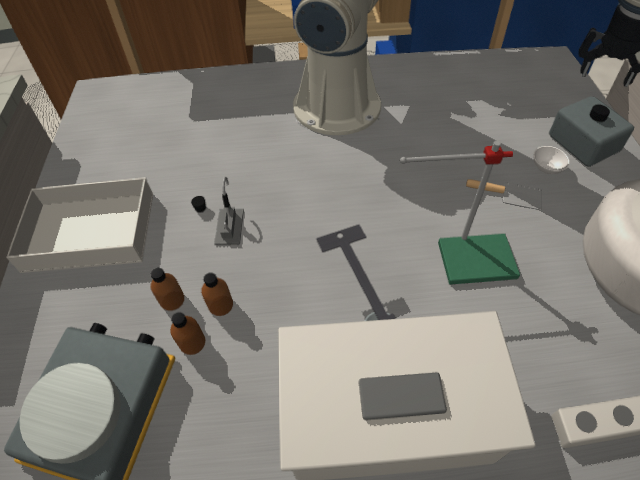

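View pics/side0.png

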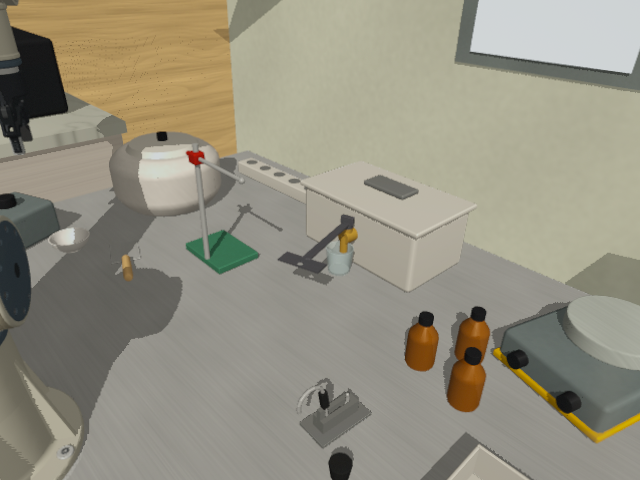

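View pics/wrist0.png

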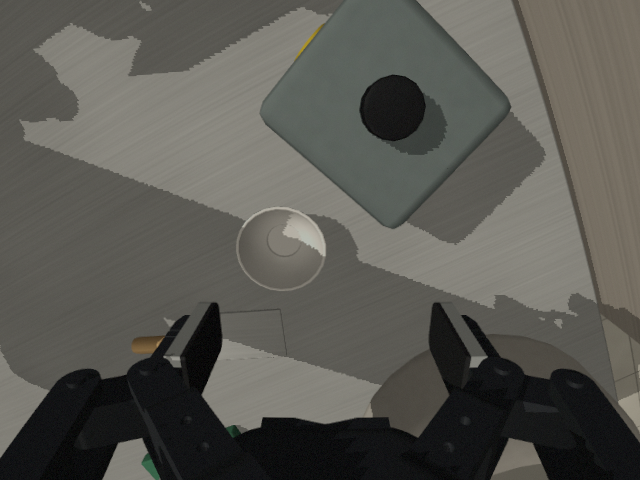

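```bash
cat > h.py <<'E'
import numpy as np,cv2
from rig import r,grab_frame,spotter
def ray(f,p):
    K=np.array([[f["fx"],0,f["cx"]],[0,f["fy"],f["cy"]],[0,0,1]])
    u=cv2.undistortPoints(np.array([[p]],float),K,np.array(f["dist_coeffs"])).ravel()
    R=np.array(f["R"]);return -R.T@np.array(f["t"]),R.T@np.array([u[0],u[1],1])
def onz(f,p,z):
    o,d=ray(f,p);return o+d*(z-o[2])/d[2]
def tri(l):
    A=np.zeros((3,3));b=np.zeros(3)
    for f,p in l:
        o,d=ray(f,p);d=d/np.linalg.norm(d);M=np.eye(3)-np.outer(d,d);A+=M;b+=M@o
    return np.linalg.solve(A,b)
def proj(f,X):
    K=np.array([[f["fx"],0,f["cx"]],[0,f["fy"],f["cy"]],[0,0,1]])
    rv=cv2.Rodrigues(np.array(f["R"]))[0]
    return cv2.projectPoints(np.array(X,float).reshape(-1,1,3),rv,np.array(f["t"],float),K,np.array(f["dist_coeffs"]))[0].reshape(-1,2)
def crop(f,c,w,name,s=8):
    x,y=int(c[0]),int(c[1]);x0=max(0,x-w);y0=max(0,y-w)
    im=f["img"][y0:y+w,x0:x+w,::-1]
    im=cv2.resize(im,None,fx=s,fy=s,interpolation=cv2.INTER_NEAREST)
    for k in range(0,2*w,10):
        cv2.putText(im,str(x0+k),(k*s,10),0,.35,(0,0,255),1);cv2.putText(im,str(y0+k),(0,k*s+10),0,.35,(0,0,255),1)
    cv2.imwrite("pics/"+name,im)
def say(): 
    s=r.sense();print({k:np.round(s[k],3).tolist() for k in ["clock","eef_pos","tcp_rot","contact_force","opening"]})
    return s
E
cat > b.py <<'E'
from h import *
import pickle
fs={n:grab_frame(n) for n in ["scene","side"]}
pickle.dump(fs,open("f0.pkl","wb"))
A=fs["scene"];B=fs["side"]
crop(A,(350,245),35,"s_lev.png",8);crop(B,(315,255),40,"d_lev.png",7)
crop(A,(228,215),40,"s_hook.png",7);crop(B,(330,405),45,"d_hook.png",7)
E
python3 b.py; cd pics; python3 -c "
import cv2,numpy as np
a=[cv2.resize(cv2.imread(x),(400,400)) for x in ['s_lev.png','d_lev.png','s_hook.png','d_hook.png']]
"
```

```text
(no output)
```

View pics/s_lev.png

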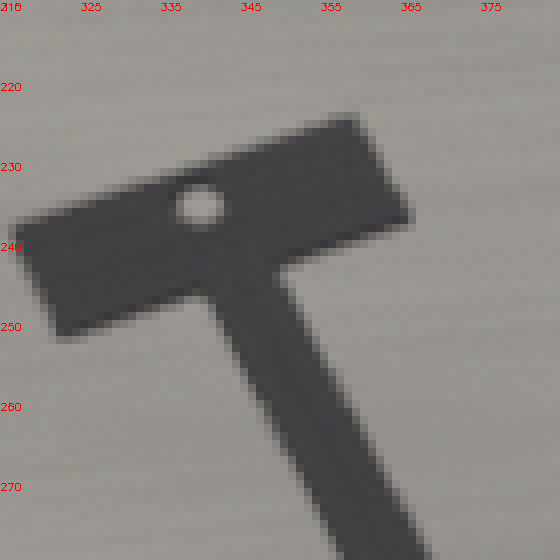

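View pics/d_lev.png

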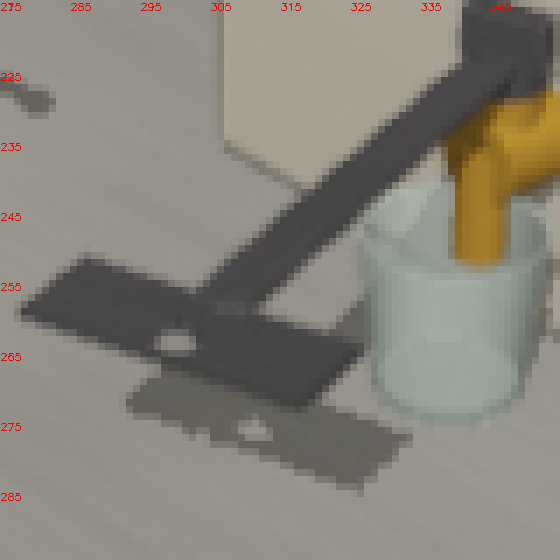

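View pics/s_hook.png

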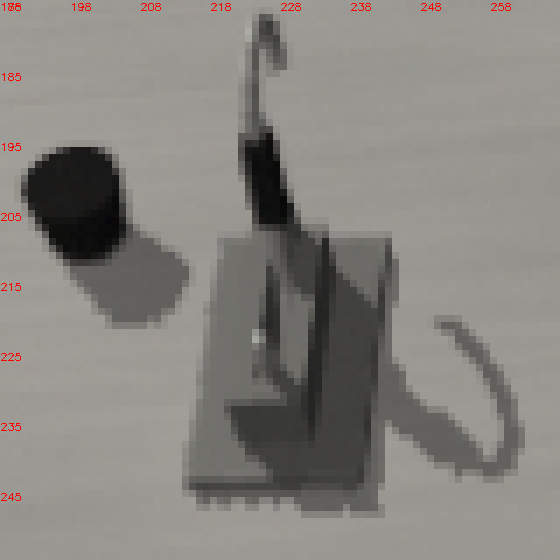

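View pics/d_hook.png

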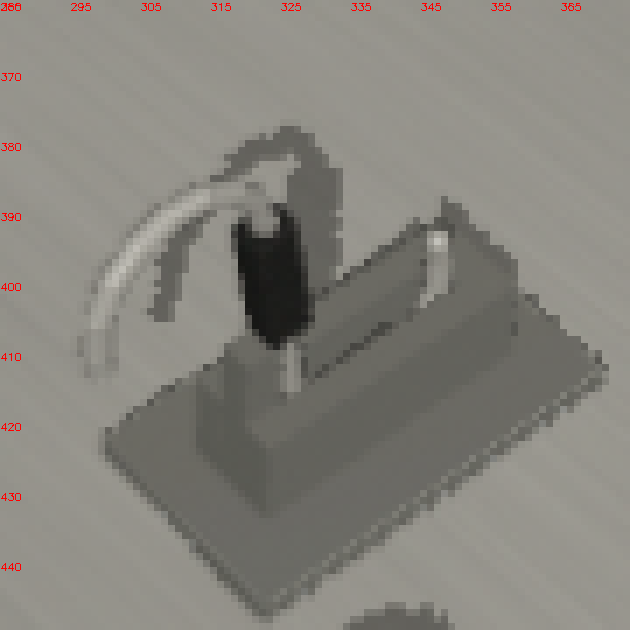

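```bash
cat > c.py <<'E'
from h import *
import pickle
fs=pickle.load(open("f0.pkl","rb"));A=fs["scene"];B=fs["side"]
def T(n,a,b):
    a=np.array(a)-.5;b=np.array(b)-.5
    X=tri([(A,a),(B,b)]);print(n,X.round(1),"res",(proj(A,X)[0]-a).round(1),(proj(B,X)[0]-b).round(1));return X
h=T("hole",(340,235.6),(300.4,263.7));print(onz(A,(339.5,235.1),116.5),onz(B,(299.9,263.2),116.5))
g=T("sleeve",(226.1,200.7),(323.6,399.3))
t=T("tip",(224.9,223.1),(347.4,394))
e=T("upend",(227.6,184.6),(299.3,413))
# holder corners base z~?
for p in [(219,209.5),(214.5,244.5)]: print("holder",onz(A,p,5).round(1))
for p in [(299.5,422),(323,447),(371.5,411)]: print("holderB",onz(B,p,5).round(1))
for p in [(317,238),(359,224.5),(366,236.8),(323.5,251.5)]: print("plate",onz(A,p,116.5).round(1))
ls=[o["point"] for n in("side",) for o in spotter.place_of("tank",n)+spotter.place_of("eye_middle",n)];print(np.round(ls,1))
# tank lid corners
for p in [(280,328),(496,313),(532,444),(280,469)]: print("lid",onz(A,p,160).round(1))
E
python3 c.py
```

```text
hole [541.9 -55.1 118.7] res [ 0.3 -0.2] [0.3 0.2]
[540.83089617 -55.47533561 116.5       ] [544.16336256 -51.72811928 116.5       ]
sleeve [ 378.2 -287.5   63.9] res [ 0.4 -0.3] [0.7 0.3]
tip [ 425.2 -292.3   44.1] res [ 0.4 -0.2] [0.6 0.2]
upend [ 333.4 -284.7   67.8] res [ 0.5 -0.4] [0.9 0.4]
holder [ 352.8 -315.6    5. ]
holder [ 453.2 -321.5    5. ]
holderB [ 357.9 -257.3    5. ]
holderB [ 353.4 -313.3    5. ]
holderB [ 455.2 -318.6    5. ]
plate [543.  -98.9 116.5]
plate [519.3 -14.9 116.5]
plate [550.4  -5.7 116.5]
plate [575.7 -89.5 116.5]
[[735.    3.1  -2.6]
 [545.8 -72.3 113. ]]
lid [ 745.7 -173.3  160. ]
lid [757.3 174.3 160. ]
lid [962.5 165.7 160. ]
lid [ 955.2 -182.4  160. ]
```

```bash
cat >> h.py <<'E'
def mv(p,yaw=None,cur=None,cy=None):
    s=r.sense();c=np.array(s["eef_pos"]) if cur is None else np.array(cur);y=s["tcp_rot"][2] if cy is None else cy
    d=np.array(p)-c;X=np.array([np.cos(y),np.sin(y),0]);Y=np.array([np.sin(y),-np.cos(y),0])
    tw=0 if yaw is None else -(((yaw-y)+np.pi)%(2*np.pi)-np.pi)/np.pi
    return np.round([d@X/1000,d@Y/1000,-d[2]/1000,tw],4)
E
python3 -c "
from h import *
print(mv([378,-288,320],-0.06))"
```

```text
[-0.4661 -0.7177  0.0847  0.8743]
```

apply_moves(motion="0.2 -0.466 -0.718 0 0.874;0.2 -0.466 -0.718 0 0.874;0.2 -0.466 -0.718 0 0.874;0.2 -0.466 -0.718 0 0.874;0.2 -0.466 -0.718 0 0.874;0.2 -0.466 -0.718 0 0.874;0.2 -0.466 -0.718 0 0.874;0.2 -0.466 -0.718 0 0.874;0.2 -0.466 -0.718 0 0.874;0.2 -0.466 -0.718 0 0.874;0.2 -0.466 -0.718 0 0.874;0.2 -0.466 -0.718 0 0.874;0.2 -0.466 -0.718 0 0.874;0.2 -0.466 -0.718 0 0.874;0.2 -0.466 -0.718 0 0.874;0.2 -0.466 -0.718 0 0.874;0.2 -0.466 -0.718 0 0.874;0.2 -0.466 -0.718 0 0.874;0.2 -0.466 -0.718 0 0.874;0.2 -0.466 -0.718 0.085 0.874", squeeze=40)

```text
clock: 3.52
eef_pos: [375.1, -254.4, 376.1]
tcp_rot: [3.133, -0.008, 0.179]
contact_force: [1.7, -1.1, 1.1]
opening: 0.595
```

```bash
python3 -c "
from h import *
print(mv([378,-288,320],-0.06))"
```

```text
[-0.0032  0.0336  0.0561  0.0761]
```

apply_moves(motion="0.2 0 0 0 0.076;0.2 0 0 0 0.076;0.2 0 0 0 0.076;0.2 0 0 0 0.076")

```text
clock: 3.85
eef_pos: [373.1, -249.5, 371.5]
tcp_rot: [3.142, -0.0, -0.049]
contact_force: [-0.8, 0.1, -0.2]
opening: 0.596
```

```bash
cat > d.py <<'E'
from h import *
say()
f=grab_frame("wrist");cv2.imwrite("pics/w1.png",f["img"][:,:,::-1])
for q in ["hook_grip","hook_low","hook_up","holder"]:print(q,[(np.round(d["point"],1),round(d["conf"],2)) for d in spotter.place_of(q,"wrist")])
print(mv([378,-288,320],-0.06))
E
python3 d.py
```

```text
{'clock': 3.85, 'eef_pos': [373.052, -249.474, 371.483], 'tcp_rot': [3.142, -0.0, -0.049], 'contact_force': [-0.79, 0.127, -0.22], 'opening': 0.596}
hook_grip [(array([ 373.1, -288.1,   64.2]), 0.72)]
hook_low [(array([ 403.8, -290.3,   34.4]), 0.66)]
hook_up [(array([ 353.8, -284.7,   73.5]), 0.9)]
holder [(array([ 399.6, -288.4,   -3.1]), 0.93)]
[0.0067 0.0386 0.0519 0.0033]
```

View pics/w1.png

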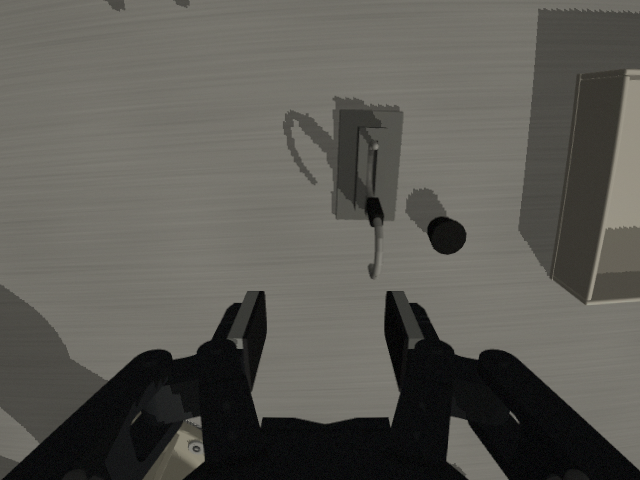

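```bash
python3 -c "
from h import *
import pickle
fs=pickle.load(open('f0.pkl','rb'));A=fs['scene'];B=fs['side']
print(tri([(A,(198,200)),(B,(340.5,462))]))
print(onz(A,(200,212),0),onz(A,(198,197),30))
W=grab_frame('wrist')
print('grip z64',onz(W,(374.5,210),64),'up',onz(W,(375,275),68),'tip',onz(W,(375,145),44))
"
```

```text
[ 340.44863779 -359.56189483   30.46438471]
[ 350.96643341 -361.29632276    0.        ] [ 330.75977707 -360.46688132   30.        ]
grip z64 [ 380.21143742 -288.253823     64.        ] up [ 326.49568361 -287.77501308   68.        ] tip [ 428.10550717 -291.72420675   44.        ]
```

apply_moves(motion="-0.3 0.0075 0.039 0 0;-0.3 0.0075 0.039 0.04 0;-0.3 0.0075 0.039 0.075 0;-0.3 0.0075 0.039 0.1 0;-0.3 0.0075 0.039 0.12 0;-0.3 0.0075 0.039 0.135 0;-0.3 0.0075 0.039 0.1495 0;-0.3 0.0075 0.039 0.1495 0;-0.3 0.0075 0.039 0.1495 0")

```text
clock: 4.9
eef_pos: [378.5, -288.5, 221.7]
tcp_rot: [-3.141, 0.001, -0.051]
contact_force: [0.1, 0.1, 0.3]
opening: 0.352
```

```bash
cat > e.py <<'E'
from h import *
import sys
say();n=sys.argv[1]
for c in sys.argv[2:]:
    f=grab_frame(c);cv2.imwrite(f"pics/{n}_{c}.png",f["img"][:,:,::-1])
E
python3 e.py g1 wrist side
```

```text
{'clock': 4.9, 'eef_pos': [378.49, -288.479, 221.729], 'tcp_rot': [-3.141, 0.001, -0.051], 'contact_force': [0.054, 0.067, 0.344], 'opening': 0.352}
```

View pics/g1_wrist.png

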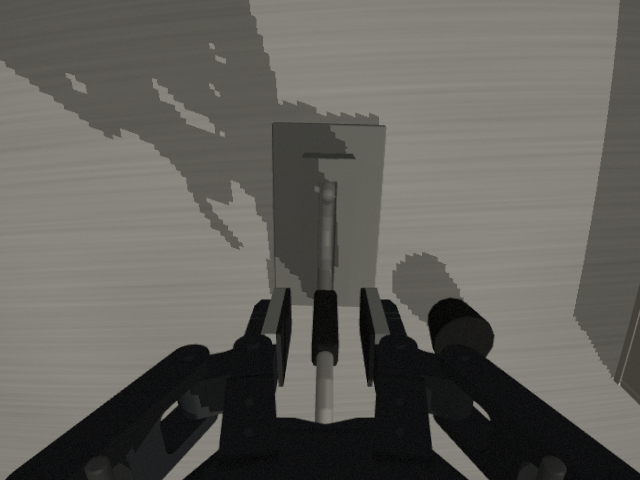

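View pics/g1_side.png

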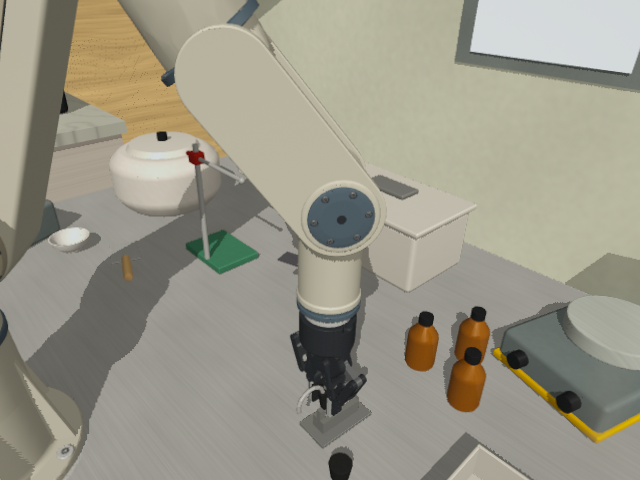

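apply_moves(motion="-1 0 0 0 0;-1 0 0 0 0;-1 0 0 0 0;-1 0 0 0 0;-1 0 0 0 0;-1 0 0 0 0;-1 0 0 0 0;-1 0 0 0 0", squeeze=80)

```text
clock: 5.67
eef_pos: [378.9, -289.0, 222.9]
tcp_rot: [3.141, -0.001, -0.052]
contact_force: [-0.5, 1.8, 7.0]
opening: 0.103
```

apply_moves(motion="-1 0 0 -0.01 0;-1 0 0 -0.02 0;-1 0 0 -0.03 0;-1 0 0 -0.04 0;-1 0 0 -0.06 0;-1 0 0 -0.08 0;-1 0 0 -0.1 0;-1 0 0 -0.1 0")

```text
clock: 6.33
eef_pos: [379.5, -289.5, 326.2]
tcp_rot: [3.138, -0.005, -0.052]
contact_force: [0.7, -1.2, -0.1]
opening: 0.1
```

```bash
python3 e.py g2 wrist side scene
```

```text
{'clock': 6.333, 'eef_pos': [379.466, -289.457, 326.218], 'tcp_rot': [3.138, -0.005, -0.052], 'contact_force': [0.716, -1.208, -0.072], 'opening': 0.1}
```

View pics/g2_wrist.png

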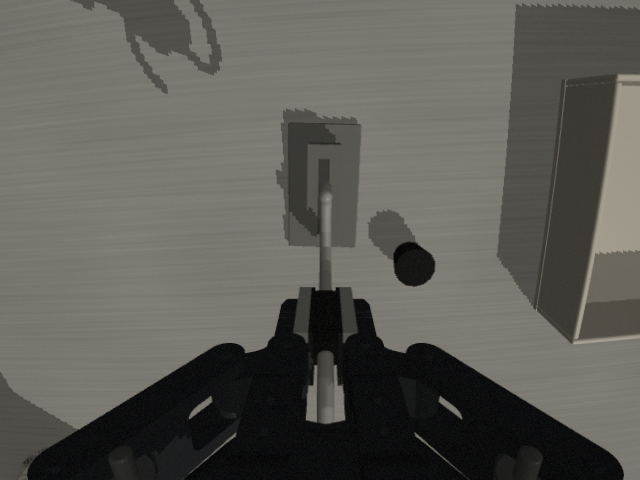

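View pics/g2_side.png

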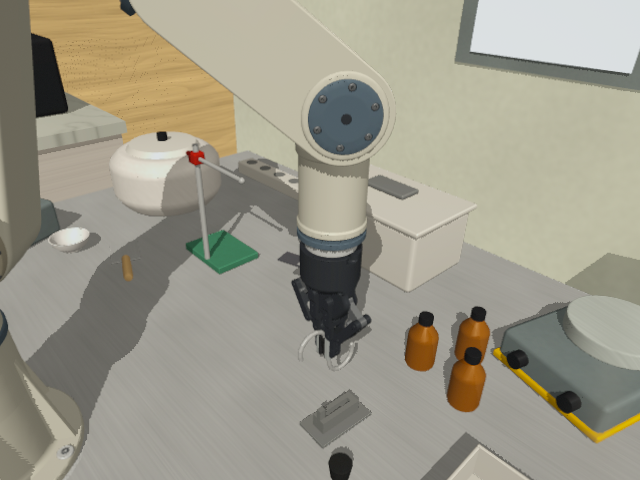

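View pics/g2_scene.png

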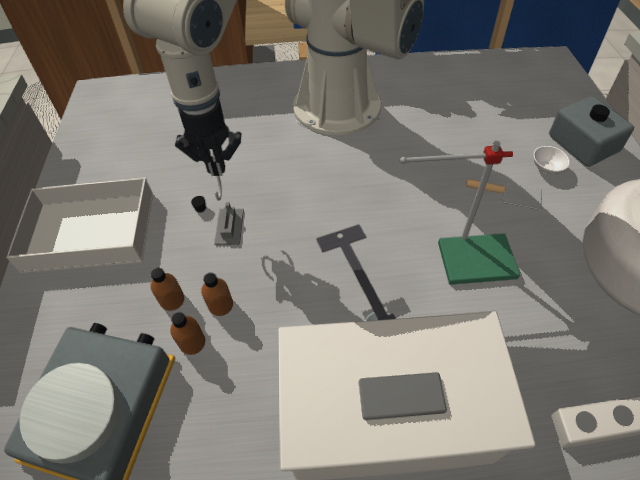

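```bash
python3 -c "
from h import *
print(mv([405,-53,320]),mv([405,-53,278]),mv([470,-53,278]))"
```

```text
[ 0.0144 -0.2366  0.0021  0.    ] [ 0.0144 -0.2366  0.0441  0.    ] [ 0.0793 -0.24    0.0441  0.    ]
```

apply_moves(motion="-1 0.004 -0.03 0 0;-1 0.006 -0.06 0 0;-1 0.008 -0.095 0 0;-1 0.01 -0.13 0 0;-1 0.0144 -0.165 0 0;-1 0.0144 -0.195 0 0;-1 0.0144 -0.22 0.01 0;-1 0.0144 -0.236 0.025 0;-1 0.0144 -0.2366 0.04 0;-1 0.03 -0.237 0.041 0;-1 0.05 -0.238 0.041 0;-1 0.07 -0.2395 0.041 0;-1 0.0793 -0.24 0.041 0;-1 0.0793 -0.24 0.041 0;-1 0.0793 -0.24 0.041 0")

```text
clock: 7.73
eef_pos: [469.4, -53.1, 280.1]
tcp_rot: [-3.141, 0.002, -0.052]
contact_force: [-0.7, -0.4, -0.9]
opening: 0.101
```

```bash
cat > e2.py <<'E'
from h import *
import sys,pickle
say();n=sys.argv[1];fs={}
for c in ["scene","side","wrist"]:
    f=grab_frame(c);fs[c]=f
pickle.dump(fs,open(n+".pkl","wb"))
w=np.array([float(x) for x in sys.argv[2:5]])
im=[]
for c in ["scene","side"]:
    p=proj(fs[c],w)[0]; crop(fs[c],p,25 if c=="scene" else 25,f"tmp_{c}.png",8); im.append(cv2.imread(f"pics/tmp_{c}.png"))
cv2.imwrite(f"pics/{n}_z.png",np.hstack(im)); cv2.imwrite(f"pics/{n}_w.png",fs["wrist"]["img"][:,:,::-1])
E
python3 e2.py i1 530 -55 110
```

```text
{'clock': 7.733, 'eef_pos': [469.399, -53.109, 280.123], 'tcp_rot': [-3.141, 0.002, -0.052], 'contact_force': [-0.718, -0.405, -0.899], 'opening': 0.101}
```

View pics/i1_z.png

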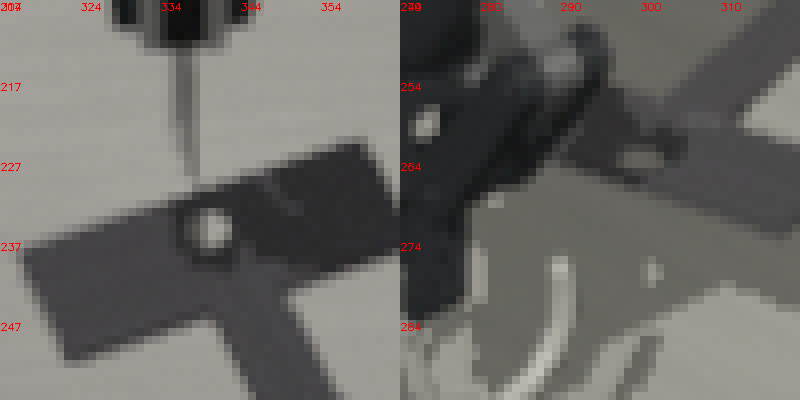

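View pics/i1_w.png

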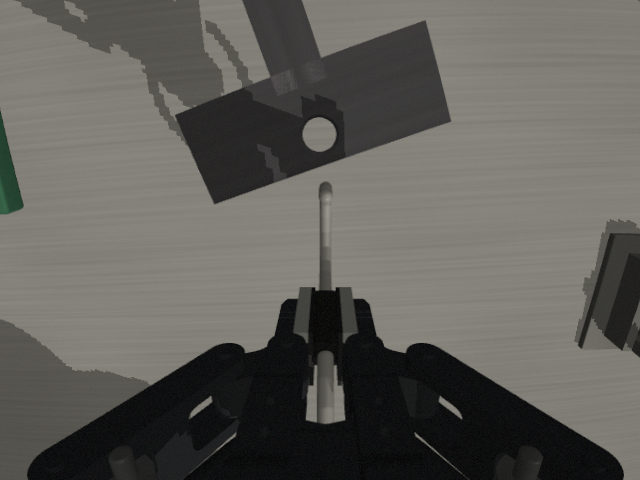

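```bash
python3 -c "
from h import *
import pickle
W=pickle.load(open('i1.pkl','rb'))['wrist']
h=onz(W,(319.5,134),116.5);t=onz(W,(325,187.5),100)
print(h,t,h-t)
s=np.array([469.4,-53.1,280.1]);print(t-s)
print('next',mv(h-t+s))
for z in(97,100,103):print(onz(W,(325,187.5),z)-s)
"
```

```text
[543.12041396 -55.2130195  116.5       ] [520.54293852 -55.95362781 100.        ] [22.57747544  0.74060831 16.5       ]
[  51.14293852   -2.85362781 -180.1       ]
next [ 0.023 -0.002 -0.016  0.   ]
[  50.53200838   -2.81957343 -183.1       ]
[  51.14293852   -2.85362781 -180.1       ]
[  51.75386867   -2.88768218 -177.1       ]
```

```bash
python3 -c "
from h import *
import pickle
f=pickle.load(open('i1.pkl','rb'));W=f['wrist'];B=f['side'];A=f['scene']
p=proj(B,[530,-55,110])[0];print(p)
x0=int(p[0])-25;y0=int(p[1])-25
tb=(x0+160/8-.5,y0+266/8-.5);hb=(x0+240/8-.5,y0+158/8-.5);print(tb,hb)
s=np.array([469.4,-53.1,280.1])
t=tri([(W,(325,187.5)),(B,tb)]);h=tri([(W,(319.5,134)),(B,hb)]);print(t,t-s,h,h-t, proj(W,t)-[325,187.5],proj(W,h)-[319.5,134])
"
```

```text
[295.51869546 269.46067341]
(289.5, 276.75) (299.5, 263.25)
[518.41883531 -54.24644856  97.74418597] [  49.01883531   -1.14644856 -182.35581403] [542.35299031 -54.39974095 118.32778687] [23.934155  -0.1532924 20.5836009] [[-3.78939262  4.10523703]] [[-2.28788785  2.70421607]]
```

apply_moves(motion="-1 0.01 -0.0005 0 0;-1 0.02 -0.0015 0 0;-1 0.023 -0.0015 0 0;-1 0.023 -0.0015 0 0;-1 0.023 -0.0015 0 0")

```text
clock: 8.3
eef_pos: [493.4, -52.8, 280.9]
tcp_rot: [3.142, 0.0, -0.052]
contact_force: [-0.7, 0.3, -1.2]
opening: 0.098
```

```bash
python3 e2.py i2 543 -55 110; cd pics; python3 -c "
import cv2
a=cv2.imread('i2_w.png')[60:300,200:480];cv2.imwrite('i2_wc.png',cv2.resize(a,None,fx=2.8,fy=2.4))"
```

```text
{'clock': 8.3, 'eef_pos': [493.442, -52.83, 280.889], 'tcp_rot': [3.142, 0.0, -0.052], 'contact_force': [-0.669, 0.26, -1.179], 'opening': 0.098}
```

View pics/i2_z.png

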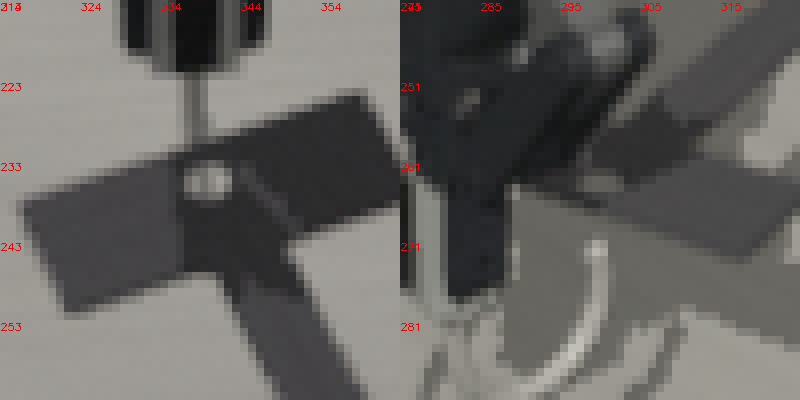

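View pics/i2_w.png

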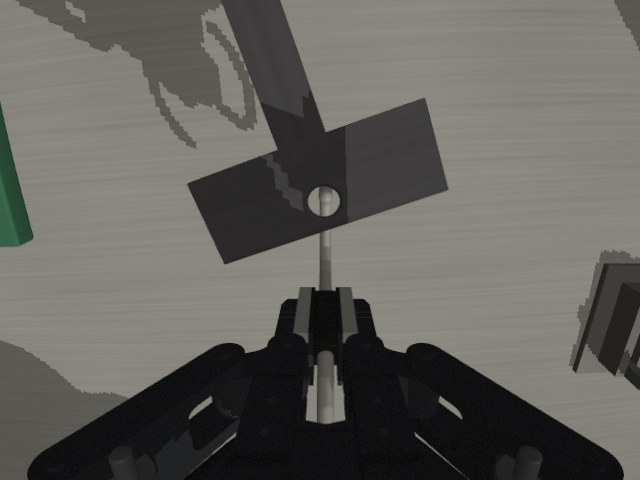

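```bash
python3 -c "
from h import *
import pickle
f=pickle.load(open('i2.pkl','rb'));W=f['wrist'];A=f['scene'];B=f['side']
for z in(97,100):
  t=onz(W,(325,187.5),z)
  print(t,[ (k,proj(W,t+[0,0,k])[0].round(1)) for k in (10,15,18,20)])
print(onz(W,(323.5,201),116.5))
p=proj(B,[543,-55,110])[0].astype(int)-25
tb=p+np.array([195/8,248/8])-.5;hb=p+np.array([203/8,183/8])-.5
pa=proj(A,[543,-55,110])[0].astype(int)-25;ha=pa+np.array([208,182])/8-.5
print('tip',tri([(W,(325,187.5)),(B,tb)]),'hole',tri([(W,(323.5,201)),(B,hb)]),tri([(W,(323.5,201)),(B,hb),(A,ha)]),tri([(B,hb),(A,ha)]))
"
```

```text
[544.28141125 -55.61464727  97.        ] [(10, array([325. , 192.5])), (15, array([325. , 195.3])), (18, array([325. , 197.1])), (20, array([325. , 198.3]))]
[544.88752217 -55.64810208 100.        ] [(10, array([325. , 192.6])), (15, array([325. , 195.5])), (18, array([325. , 197.3])), (20, array([325. , 198.5]))]
[543.15580356 -55.00717695 116.5       ]
tip [542.88741428 -53.83736897  98.57413752] hole [542.84363651 -54.38452023 117.71491546] [542.59660937 -54.95860949 118.08911161] [541.91389924 -55.0787124  118.2229913 ]
```

apply_moves(motion="-1 -0.001 -0.0005 -0.003 0;-1 -0.001 -0.0005 -0.006 0;-1 -0.001 -0.0005 -0.009 0;-1 -0.001 -0.0005 -0.012 0;-1 -0.001 -0.0005 -0.015 0;-1 -0.001 -0.0005 -0.018 0;-1 -0.001 -0.0005 -0.021 0;-1 -0.001 -0.0005 -0.021 0;-1 -0.001 -0.0005 -0.021 0")

```text
clock: 9.2
eef_pos: [492.3, -52.3, 302.2]
tcp_rot: [3.142, -0.0, -0.052]
contact_force: [-1.0, 0.1, -0.5]
opening: 0.098
```

```bash
python3 e2.py i3 543 -55 115
```

```text
{'clock': 9.2, 'eef_pos': [492.302, -52.315, 302.177], 'tcp_rot': [3.142, -0.0, -0.052], 'contact_force': [-1.036, 0.05, -0.463], 'opening': 0.098}
```

View pics/i3_z.png

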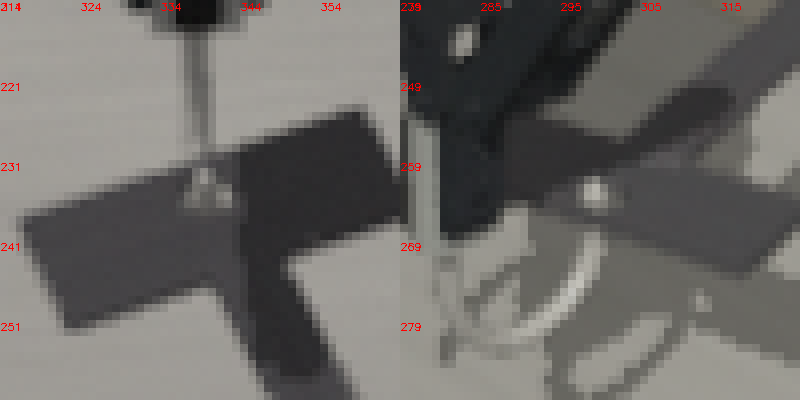

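View pics/i3_w.png

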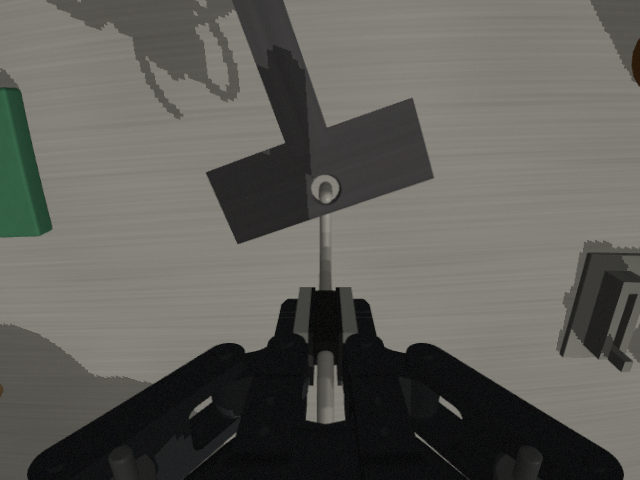

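```bash
python3 -c "
from h import *
import pickle
fs=pickle.load(open('f0.pkl','rb'));A=fs['scene'];B=fs['side']
crop(A,(450,158),60,'arm_s.png',5);crop(B,(220,168),40,'arm_d.png',8)
a=cv2.imread('pics/arm_s.png');b=cv2.imread('pics/arm_d.png')
cv2.imwrite('pics/arm_s.png',a[100:420])
"
```

```text
(no output)
```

View pics/arm_s.png

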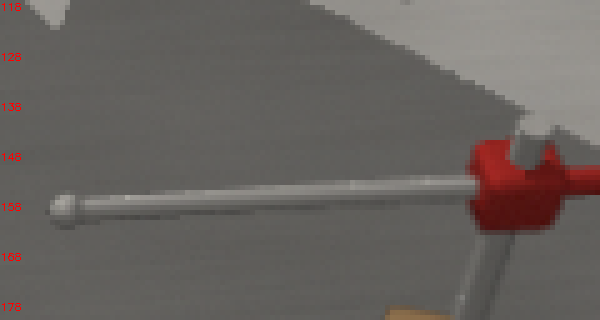

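View pics/arm_d.png

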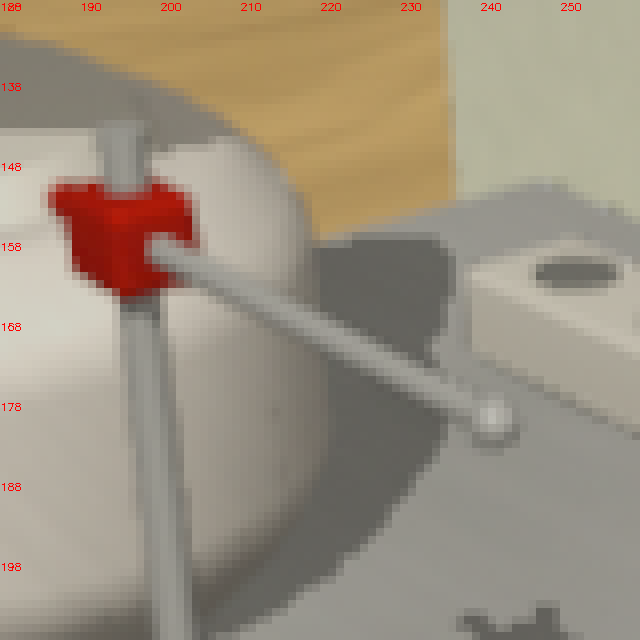

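```bash
python3 -c "
from h import *
import pickle
fs=pickle.load(open('f0.pkl','rb'));A=fs['scene'];B=fs['side']
a=(402.3,159.1);b=(241,179.6)
X=tri([(A,a),(B,b)]);print(X,proj(A,X)-a,proj(B,X)-b,onz(A,a,262),onz(B,b,262))
for p in [(484.5,154.3)]:print(onz(A,p,262))
print(onz(B,(199.5,158.7),262))
print(spotter.place_of('stand','scene'),spotter.place_of('stand','side'),spotter.place_of('tank','side'))
# cross-check biases: hole at z 118
"
```

```text
[498.79682981  59.08135327 265.46323356] [[ 0.47056143 -0.63960306]] [[0.56733458 0.4896971 ]] [496.76967129  59.02958737 262.        ] [504.1416009   68.49679583 262.        ]
[499.74174316 206.82926221 262.        ]
[505.78337829 213.7863434  262.        ]
[{'point': [499.1, 218.6, 0.0], 'conf': 0.79}] [{'point': [501.6, 222.7, -1.0], 'conf': 0.92}] [{'point': [733.9, 3.1, -1.5], 'conf': 0.94}]
```

```bash
cat > path.py <<'E'
import numpy as np
P=np.array([735,1.]);E=np.array([498.5,57]);
hz=40.5; up=-23.8   # hole & hook_up rel grip along hook x (lean 6, theta~53)
rad=200*np.cos(.36)
for hy in range(-10,90,10):
  al=np.arcsin((hy-P[1])/rad); H=np.array([P[0]-rad*np.cos(al),hy])
  out=[]
  for ps in np.arange(-.8,.61,.1):
    X=np.array([np.cos(ps),np.sin(ps)]);Y=np.array([-X[1],X[0]])
    G=H-hz*X
    # arm in hook frame: e + s*d
    e=np.array([(E-G)@X,(E-G)@Y]);d=np.array([X[1],Y[1]])
    s=np.linspace(0,167,300);p=e+s[:,None]*d
    m=np.abs(p[:,1])<60
    rr=np.where(s<8,6,4)
    fin=np.min((-p[:,0]-rr)[m]) if m.any() else 99   # distance from grip axis to arm surface toward -x
    # at hook plane crossing
    if e[1]<0 : o=(p[np.argmin(abs(p[:,1])),0]-up)
    else: o=np.nan
    out.append(f"{ps:+.1f}:{fin:.0f}/{'out %d'%e[1] if np.isnan(o) else 'in%d o%+.0f'%(-e[1],o)}")
  print(hy,round(al,2),H.round(0)," ".join(out))
E
python3 path.py
```

```text
-10 -0.06 [548. -10.] -0.8:36/out 11 -0.7:35/out 19 -0.6:32/out 27 -0.5:29/out 34 -0.4:25/out 42 -0.3:21/out 49 -0.2:15/out 55 -0.1:99/out 61 -0.0:99/out 66 +0.1:99/out 71 +0.2:99/out 75 +0.3:99/out 78 +0.4:99/out 81 +0.5:99/out 82 +0.6:99/out 83
0 -0.01 [548.   0.] -0.8:29/out 4 -0.7:28/out 11 -0.6:26/out 19 -0.5:24/out 26 -0.4:21/out 33 -0.3:17/out 39 -0.2:13/out 46 -0.1:8/out 51 -0.0:3/out 56 +0.1:99/out 61 +0.2:99/out 65 +0.3:99/out 69 +0.4:99/out 71 +0.5:99/out 73 +0.6:99/out 74
10 0.05 [548.  10.] -0.8:22/in2 o-7 -0.7:22/out 4 -0.6:21/out 10 -0.5:20/out 17 -0.4:17/out 23 -0.3:15/out 30 -0.2:11/out 36 -0.1:7/out 41 -0.0:3/out 46 +0.1:-3/out 51 +0.2:-8/out 55 +0.3:-13/out 59 +0.4:99/out 62 +0.5:99/out 64 +0.6:99/out 66
20 0.1 [549.  20.] -0.8:15/in10 o-8 -0.7:16/in4 o-2 -0.6:16/out 2 -0.5:15/out 8 -0.4:14/out 14 -0.3:12/out 20 -0.2:10/out 26 -0.1:7/out 31 -0.0:4/out 36 +0.1:-1/out 41 +0.2:-6/out 46 +0.3:-12/out 50 +0.4:-17/out 53 +0.5:-22/out 56 +0.6:-27/out 58
30 0.16 [550.  30.] -0.8:9/in18 o-10 -0.7:10/in12 o-3 -0.6:11/in6 o+2 -0.5:12/in1 o+6 -0.4:12/out 4 -0.3:11/out 10 -0.2:
[... 713 characters left out ...]
 -0.4:7/in25 o+0 -0.3:9/in20 o+3 -0.2:11/in14 o+4 -0.1:12/in8 o+5 -0.0:12/in3 o+5 +0.1:9/out 2 +0.2:3/out 8 +0.3:-1/out 14 +0.4:-6/out 20 +0.5:-10/out 25 +0.6:-14/out 30
70 0.38 [561.  70.] -0.8:-12/in53 o-25 -0.7:-7/in50 o-18 -0.6:-2/in46 o-11 -0.5:2/in41 o-7 -0.4:6/in36 o-4 -0.3:9/in30 o-1 -0.2:12/in25 o+1 -0.1:14/in19 o+1 -0.0:16/in13 o+2 +0.1:12/in6 o+1 +0.2:7/in0 o+1 +0.3:2/out 6 +0.4:-2/out 12 +0.5:-6/out 18 +0.6:-10/out 24
80 0.44 [565.  80.] -0.8:-12/in63 o-31 -0.7:-9/in60 o-23 -0.6:-4/in56 o-17 -0.5:1/in52 o-12 -0.4:6/in47 o-8 -0.3:11/in41 o-6 -0.2:14/in35 o-4 -0.1:18/in29 o-3 -0.0:20/in23 o-3 +0.1:17/in16 o-3 +0.2:12/in9 o-4 +0.3:7/in2 o-6 +0.4:3/out 4 +0.5:-1/out 11 +0.6:-4/out 18
```

```bash
python3 -c "
from h import *
import pickle
W=pickle.load(open('i3.pkl','rb'))['wrist'];s=np.array([492.3,-52.3,302.2]);y=-.052
R=np.array([[np.cos(y),-np.sin(y),0],[np.sin(y),np.cos(y),0],[0,0,1]])
for p in [(325,290),(312,290),(278,300),(285,340),(230,345),(245,355),(205,345),(120,445),(35,465),(150,390),(300,340),(262,420),(325,425)]:
  o,d=ray(W,p);o=R.T@(o-s);d=R.T@d
  print(p,[ (o+d*(x-o[0])/d[0]).round(0).tolist()[1:] for x in (13,11,0)], 'grip z=-155')
print(o, d)
"
python3 - <<'E'
import cv2
a=cv2.imread('pics/i3_w.png')[280:480];cv2.imwrite('pics/i3_g.png',cv2.resize(a,(800,250)))
a=cv2.imread('pics/g2_side.png')[220:380,250:410];cv2.imwrite('pics/g2_sc.png',cv2.resize(a,(600,600)))
E
```

```text
(325, 290) [[-0.0, -165.0], [-0.0, -169.0], [-0.0, -190.0]] grip z=-155
(312, 290) [[5.0, -165.0], [5.0, -169.0], [6.0, -190.0]] grip z=-155
(278, 300) [[18.0, -157.0], [19.0, -160.0], [21.0, -180.0]] grip z=-155
(285, 340) [[13.0, -131.0], [13.0, -134.0], [15.0, -149.0]] grip z=-155
(230, 345) [[30.0, -128.0], [30.0, -131.0], [35.0, -146.0]] grip z=-155
(245, 355) [[24.0, -123.0], [25.0, -125.0], [28.0, -140.0]] grip z=-155
(205, 345) [[37.0, -128.0], [39.0, -130.0], [45.0, -146.0]] grip z=-155
(120, 445) [[45.0, -89.0], [47.0, -91.0], [54.0, -100.0]] grip z=-155
(35, 465) [[62.0, -83.0], [63.0, -84.0], [73.0, -92.0]] grip z=-155
(150, 390) [[46.0, -107.0], [48.0, -109.0], [55.0, -121.0]] grip z=-155
(300, 340) [[8.0, -131.0], [8.0, -134.0], [9.0, -149.0]] grip z=-155
(262, 420) [[15.0, -98.0], [15.0, -100.0], [18.0, -111.0]] grip z=-155
(325, 425) [[-0.0, -97.0], [-0.0, -99.0], [-0.0, -109.0]] grip z=-155
[ 82.30122383  -0.2261753  -30.88639093] [-8.22491483e-01  7.64658767e-04 -7.80022010e-01]
```

View pics/g2_sc.png

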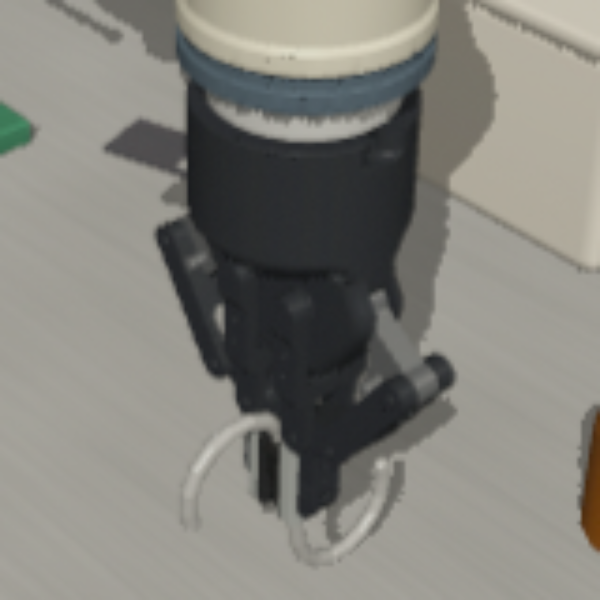

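View pics/i3_g.png

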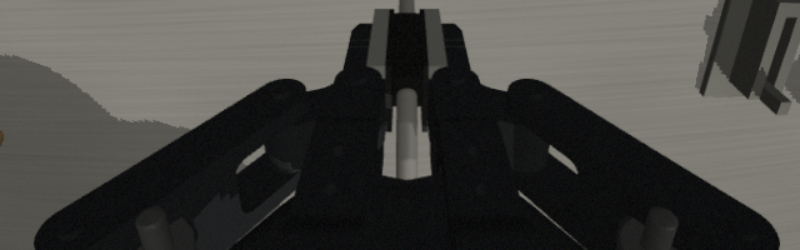

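```bash
sed -i 's/<60/<40/; s/range(-10,90,10)/range(30,95,10)/' path.py; python3 path.py; python3 -c "
from h import *
say()"
```

```text
30 0.16 [550.  30.] -0.8:9/in18 o-10 -0.7:10/in12 o-3 -0.6:11/in6 o+2 -0.5:12/in1 o+6 -0.4:12/out 4 -0.3:11/out 10 -0.2:9/out 16 -0.1:8/out 21 -0.0:5/out 26 +0.1:1/out 32 +0.2:-2/out 36 +0.3:99/out 41 +0.4:99/out 44 +0.5:99/out 48 +0.6:99/out 51
40 0.21 [552.  40.] -0.8:3/in26 o-12 -0.7:5/in21 o-6 -0.6:7/in16 o-0 -0.5:9/in10 o+3 -0.4:9/in5 o+6 -0.3:10/out 0 -0.2:9/out 6 -0.1:8/out 11 -0.0:7/out 16 +0.1:4/out 22 +0.2:1/out 27 +0.3:-3/out 32 +0.4:-5/out 36 +0.5:99/out 40 +0.6:99/out 44
50 0.26 [554.  50.] -0.8:-3/in35 o-16 -0.7:1/in30 o-9 -0.6:4/in25 o-3 -0.5:6/in20 o+1 -0.4:8/in15 o+4 -0.3:9/in9 o+6 -0.2:10/in4 o+7 -0.1:10/out 1 -0.0:9/out 6 +0.1:8/out 12 +0.2:4/out 17 +0.3:2/out 23 +0.4:-1/out 28 +0.5:-5/out 32 +0.6:-6/out 37
60 0.32 [557.  60.] -0.8:-3/in44 o-20 -0.7:-3/in40 o-13 -0.6:0/in35 o-7 -0.5:4/in30 o-3 -0.4:7/in25 o+0 -0.3:9/in20 o+3 -0.2:11/in14 o+4 -0.1:12/in8 o+5 -0.0:12/in3 o+5 +0.1:11/out 2 +0.2:7/out 8 +0.3:5/out 14 +0.4:3/out 20 +0.5:1/out 25 +0.6:-1/out 30
70 0.38 [561.  70.] -0.8:4/in53 o-25 -0.7:4/in50 o-18 -0.6:2/in46 o-11 -0.5:3/in41 o-7 -0.4:6/in36 o-4 -0.3:9/in30 o-1 -0.2:12/in25 o+1 -0.1:14/in19 o+1 -0.0:16/in13 o+2 +0.1:14/in6 o+1 +0.2:11/in0 o+1 +0.3:9/out 6 +0.4:7/out 12 +0.5:5/out 18 +0.6:4/out 24
80 0.44 [565.  80.] -0.8:10/in63 o-31 -0.7:9/in60 o-23 -0.6:9/in56 o-17 -0.5:10/in52 o-12 -0.4:9/in47 o-8 -0.3:11/in41 o-6 -0.2:14/in35 o-4 -0.1:18/in29 o-3 -0.0:20/in23 o-3 +0.1:19/in16 o-3 +0.2:16/in9 o-4 +0.3:13/in2 o-6 +0.4:11/out 4 +0.5:10/out 11 +0.6:9/out 18
90 0.5 [570.  90.] -0.8:18/in74 o-39 -0.7:16/in71 o-29 -0.6:15/in67 o-23 -0.5:16/in63 o-17 -0.4:17/in58 o-14 -0.3:18/in52 o-11 -0.2:19/in46 o-9 -0.1:22/in40 o-8 -0.0:25/in33 o-8 +0.1:24/in25 o-8 +0.2:21/in18 o-9 +0.3:18/in10 o-11 +0.4:17/in2 o-14 +0.5:16/out 5 +0.6:15/out 13
{'clock': 9.5, 'eef_pos': [492.18, -52.292, 301.786], 'tcp_rot': [-3.142, 0.0, -0.052], 'contact_force': [0.333, 0.736, -0.35], 'opening': 0.096}
```

```bash
sed -i 's/<40/<24/; s/range(30,95,10)/range(40,95,5)/;s/cos(.36)/cos(.385)/;s/-.8,.61,.1/-.2,.51,.1/' path.py; python3 path.py
```

```text
40 0.21 [554.  40.] -0.2:11/out 5 -0.1:10/out 11 +0.0:9/out 17 +0.1:7/out 22 +0.2:99/out 27 +0.3:99/out 32 +0.4:99/out 37 +0.5:99/out 41
45 0.24 [555.  45.] -0.2:11/out 0 -0.1:11/out 6 +0.0:10/out 12 +0.1:8/out 17 +0.2:6/out 22 +0.3:99/out 28 +0.4:99/out 33 +0.5:99/out 37
50 0.27 [556.  50.] -0.2:11/in4 o+5 -0.1:12/out 1 +0.0:11/out 7 +0.1:9/out 12 +0.2:8/out 18 +0.3:7/out 23 +0.4:99/out 28 +0.5:99/out 33
55 0.3 [558.  55.] -0.2:12/in9 o+4 -0.1:13/in3 o+5 +0.0:13/out 2 +0.1:11/out 7 +0.2:10/out 13 +0.3:8/out 19 +0.4:99/out 24 +0.5:99/out 30
60 0.32 [559.  60.] -0.2:12/in15 o+2 -0.1:14/in9 o+3 +0.0:14/in3 o+4 +0.1:13/out 3 +0.2:12/out 9 +0.3:10/out 15 +0.4:9/out 20 +0.5:99/out 26
65 0.35 [561.  65.] -0.2:13/in20 o+0 -0.1:15/in14 o+1 +0.0:16/in8 o+2 +0.1:16/in1 o+1 +0.2:14/out 4 +0.3:13/out 10 +0.4:11/out 16 +0.5:12/out 22
70 0.38 [563.  70.] -0.2:14/in25 o-2 -0.1:16/in19 o-0 +0.0:18/in13 o-0 +0.1:18/in6 o-0 +0.2:16/out 0 +0.3:16/out 6 +0.4:15/out 13 +0.5:14/out 19
75 0.41 [565.  75.] -0.2:17/in30 o-4 -0.1:18/in24 o-3 +0.0:20/in18 o-2 +0.1:20/in11 o-3 +0.2:19/in4 o-4 +0.3:18/out 2 +0.4:18/out 9 +0.5:17/out 16
80 0.44 [567.  80.] -0.2:21/in36 o-6 -0.1:20/in29 o-5 +0.0:22/in23 o-5 +0.1:22/in16 o-5 +0.2:21/in8 o-6 +0.3:20/in1 o-8 +0.4:20/out 5 +0.5:21/out 12
85 0.47 [570.  85.] -0.2:23/in41 o-8 -0.1:25/in34 o-7 +0.0:25/in28 o-7 +0.1:25/in20 o-7 +0.2:23/in13 o-8 +0.3:23/in5 o-10 +0.4:23/out 1 +0.5:24/out 9
90 0.5 [572.  90.] -0.2:26/in47 o-11 -0.1:27/in40 o-10 +0.0:29/in33 o-10 +0.1:27/in25 o-10 +0.2:26/in17 o-11 +0.3:25/in9 o-13 +0.4:26/in1 o-16 +0.5:27/out 6
```

apply_moves(motion="-1 0 0.0023 -0.002 -0.016;-1 0.0005 0.0048 -0.003 -0.032;-1 0.0015 0.0072 -0.004 -0.048;-1 0.0023 0.0095 -0.006 -0.064;-1 0.0031 0.0119 -0.008 -0.08;-1 0.004 0.0142 -0.01 -0.096;-1 0.004 0.0142 -0.01 -0.096;-1 0.004 0.0142 -0.01 -0.096")

```text
clock: 10.17
eef_pos: [495.5, -66.7, 311.9]
tcp_rot: [-3.142, -0.0, 0.248]
contact_force: [-0.8, -0.3, -1.0]
opening: 0.096
```

```bash
python3 e2.py i4 543 -55 115
```

```text
{'clock': 10.167, 'eef_pos': [495.514, -66.743, 311.902], 'tcp_rot': [-3.142, -0.0, 0.248], 'contact_force': [-0.805, -0.284, -1.046], 'opening': 0.096}
```

View pics/i4_z.png

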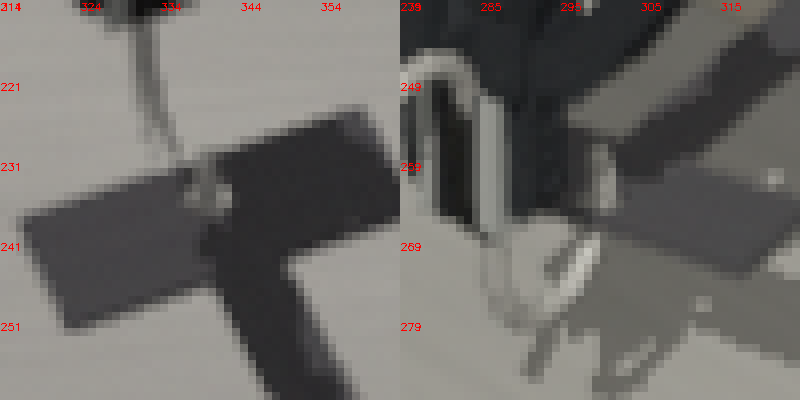

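View pics/i4_w.png

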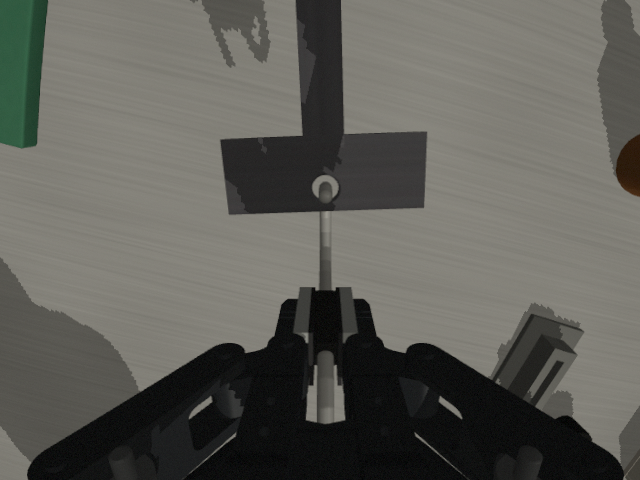

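apply_moves(motion="-1 0.0012 0 -0.004 0;-1 0.0024 0 -0.007 0;-1 0.003 0 -0.01 0;-1 0.003 0 -0.013 0;-1 0.0032 0 -0.017 0;-1 0.0035 0 -0.021 0;-1 0.0039 0 -0.025 0;-1 0.0045 0 -0.029 0;-1 0.0051 0 -0.033 0;-1 0.0058 0 -0.037 0;-1 0.0065 0 -0.041 0;-1 0.0065 0 -0.041 0")

```text
clock: 11.32
eef_pos: [502.1, -65.1, 353.8]
tcp_rot: [3.141, -0.001, 0.25]
contact_force: [0.8, 0.1, -4.0]
opening: 0.099
```

```bash
python3 e2.py i5 545 -55 145
```

```text
{'clock': 11.317, 'eef_pos': [502.095, -65.086, 353.768], 'tcp_rot': [3.141, -0.001, 0.25], 'contact_force': [0.793, 0.132, -3.957], 'opening': 0.099}
```

View pics/i5_z.png

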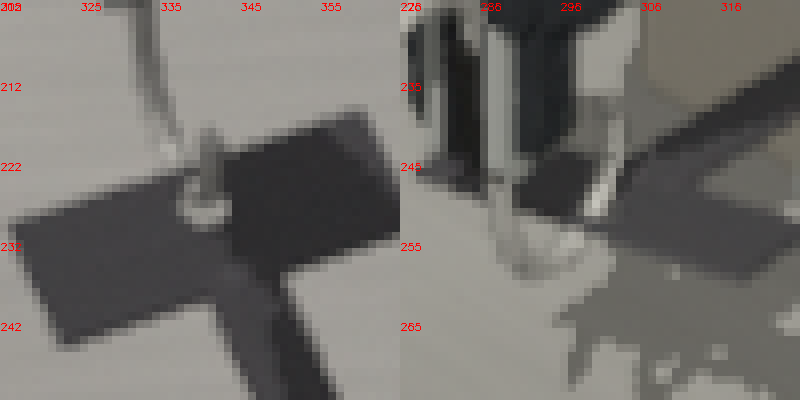

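View pics/i5_w.png

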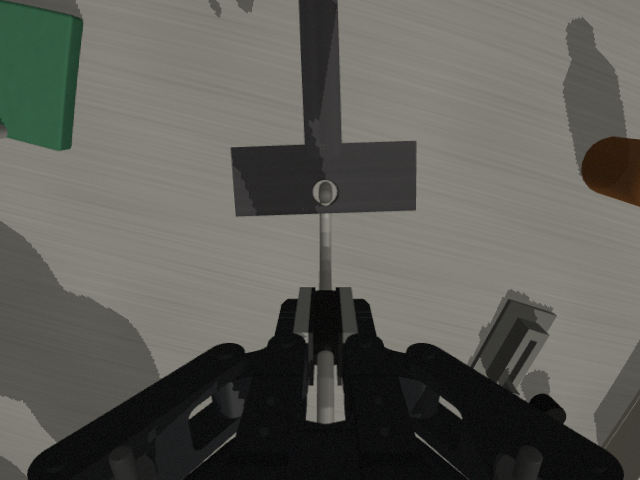

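```bash
python3 -c "
from h import *
import pickle
f=pickle.load(open('i5.pkl','rb'));W=f['wrist'];A=f['scene']
p=proj(A,[545,-55,145])[0].astype(int)-25
ha=p+np.array([205/8,203/8])-.5
X=tri([(W,(325,192)),(A,ha)]);print(X,proj(W,X),ha,proj(A,X))
P=np.array([735,1,115.])
print(np.linalg.norm(X-P))
for z in (135,140,145,150):
  x=onz(A,ha,z);w=onz(W,(325,192),z);print(z,x,np.linalg.norm(x-P),w,np.linalg.norm(w-P))
"
```

```text
[545.66753654 -54.71410744 148.03156238] [[325.54408147 192.3062712 ]] [340.125 226.875] [[340.28488996 226.90327683]]
200.10479155009455
135 [535.46482768 -53.77126819 135.        ] 207.8801982202256 [543.05226037 -55.10173024 135.        ] 200.97596594301248
140 [539.34166052 -54.24319955 140.        ] 204.83895358243495 [544.08681024 -54.84110709 140.        ] 200.47711905729764
145 [543.21849336 -54.71513091 145.        ] 201.9512864568221 [545.12136011 -54.58048394 145.        ] 200.1076912066046
150 [547.0953262  -55.18706227 150.        ] 199.22387508161677 [546.15590999 -54.31986079 150.        ] 199.8684000293658
```

apply_moves(motion="-1 0.0008 0 -0.004 0;-1 0.0016 0 -0.008 0;-1 0.0024 0 -0.012 0;-1 0.0034 0 -0.016 0;-1 0.0044 0 -0.02 0;-1 0.0054 0 -0.024 0;-1 0.0066 0 -0.028 0;-1 0.0078 0 -0.032 0;-1 0.009 0 -0.036 0;-1 0.0103 0 -0.04 0;-1 0.0115 0 -0.043 0;-1 0.0115 0 -0.043 0")

```text
clock: 12.47
eef_pos: [513.3, -62.2, 396.6]
tcp_rot: [3.141, -0.001, 0.25]
contact_force: [1.7, 0.6, -4.2]
opening: 0.098
```

```bash
python3 e2.py i6 555 -51 185
```

```text
{'clock': 12.467, 'eef_pos': [513.268, -62.205, 396.611], 'tcp_rot': [3.141, -0.001, 0.25], 'contact_force': [1.69, 0.573, -4.213], 'opening': 0.098}
```

View pics/i6_z.png

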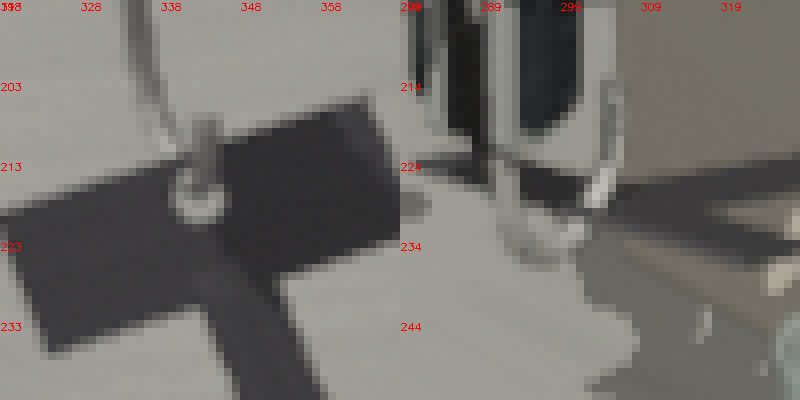

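View pics/i6_w.png

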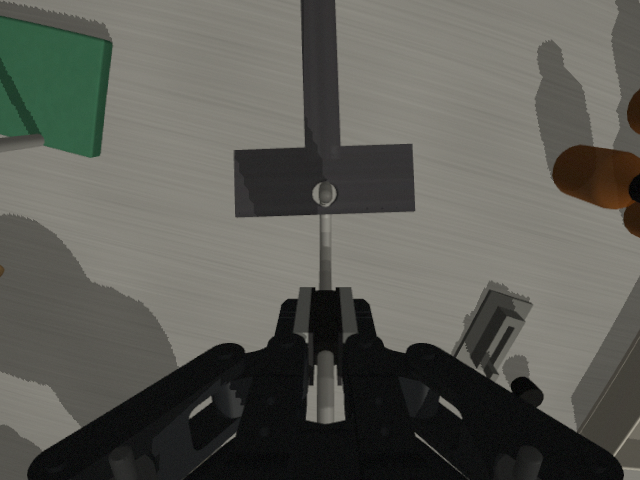

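```bash
cat > sw.py <<'E'
from h import *
import sys
def rows(hys,psis,d=44,rad=186.6,z=None,P=(735,1),c0=None):
    s=r.sense();c=np.array(s["eef_pos"]);y=s["tcp_rot"][2]
    for hy,ps in zip(hys,psis):
        al=np.arcsin((hy-P[1])/rad);H=np.array([P[0]-rad*np.cos(al),hy])
        t=H-d*np.array([np.cos(ps),np.sin(ps)])
        m=mv([t[0],t[1],c[2]],ps);print(hy,round(ps,2),t.round(1),m)
E
python3 -c "
from sw import *
n=18
rows(np.linspace(-51,50,n+1),np.linspace(.25,.45,n+1))"
```

```text
-51.0 0.25 [513.2 -61.9] [ 0.0002 -0.0003 -0.     -0.0001]
-45.388888888888886 0.26 [511.7 -56.7] [ 0.0001 -0.0056 -0.     -0.0037]
-39.77777777777778 0.27 [510.5 -51.6] [ 0.0002 -0.0109 -0.     -0.0072]
-34.16666666666667 0.28 [509.5 -46.5] [ 0.0005 -0.0161 -0.     -0.0107]
-28.555555555555557 0.29 [508.6 -41.3] [ 0.0009 -0.0213 -0.     -0.0143]
-22.944444444444446 0.31 [508.  -36.2] [ 0.0016 -0.0265 -0.     -0.0178]
-17.333333333333336 0.32 [507.5 -31. ] [ 0.0024 -0.0316 -0.     -0.0213]
-11.722222222222229 0.33 [507.2 -25.9] [ 0.0033 -0.0366 -0.     -0.0249]
-6.111111111111114 0.34 [507.  -20.7] [ 0.0045 -0.0417 -0.     -0.0284]
-0.5 0.35 [507.1 -15.6] [ 0.0058 -0.0466 -0.     -0.032 ]
5.111111111111107 0.36 [507.3 -10.4] [ 0.0073 -0.0516 -0.     -0.0355]
10.722222222222214 0.37 [507.7  -5.3] [ 0.0089 -0.0565 -0.     -0.039 ]
16.33333333333333 0.38 [ 5.082e+02 -1.000e-01] [ 0.0107 -0.0613 -0.     -0.0426]
21.944444444444443 0.39 [509.   5.] [ 0.0127 -0.0662 -0.     -0.0461]
27.555555555555543 0.41 [509.9  10.2] [ 0.0149 -0.0709 -0.     -0.0496]
33.16666666666666 0.42 [511.   15.4] [ 0.0172 -0.0757 -0.     -0.0532]
38.77777777777777 0.43 [512.2  20.5] [ 0.0197 -0.0804 -0.     -0.0567]
44.388888888888886 0.44 [513.7  25.7] [ 0.0224 -0.085  -0.     -0.0602]
50.0 0.45 [515.3  30.9] [ 0.0253 -0.0896 -0.     -0.0638]
```

apply_moves(motion="-1 0 -0.0056 0 -0.0037;-1 0.0001 -0.0109 0 -0.0072;-1 0.0004 -0.0161 0 -0.0107;-1 0.0009 -0.0213 0 -0.0143;-1 0.0015 -0.0265 0 -0.0178;-1 0.0023 -0.0316 0 -0.0213;-1 0.0033 -0.0366 0 -0.0249;-1 0.0044 -0.0417 0 -0.0284;-1 0.0057 -0.0466 0 -0.032;-1 0.0072 -0.0516 0 -0.0355;-1 0.0088 -0.0565 0 -0.039;-1 0.0106 -0.0613 0 -0.0426;-1 0.0106 -0.0613 0 -0.0426")

```text
clock: 13.7
eef_pos: [508.1, 0.6, 395.9]
tcp_rot: [-3.141, 0.0, 0.385]
contact_force: [2.8, -3.5, -6.0]
opening: 0.097
```

```bash
python3 e2.py i7 552 15 187; python3 -c "
import pickle,cv2
f=pickle.load(open('i7.pkl','rb'));cv2.imwrite('pics/i7_s.png',f['side']['img'][80:320,130:450,::-1].repeat(2,0).repeat(2,1))"
```

```text
{'clock': 13.7, 'eef_pos': [508.107, 0.587, 395.886], 'tcp_rot': [-3.141, 0.0, 0.385], 'contact_force': [2.812, -3.498, -5.991], 'opening': 0.097}
```

View pics/i7_s.png

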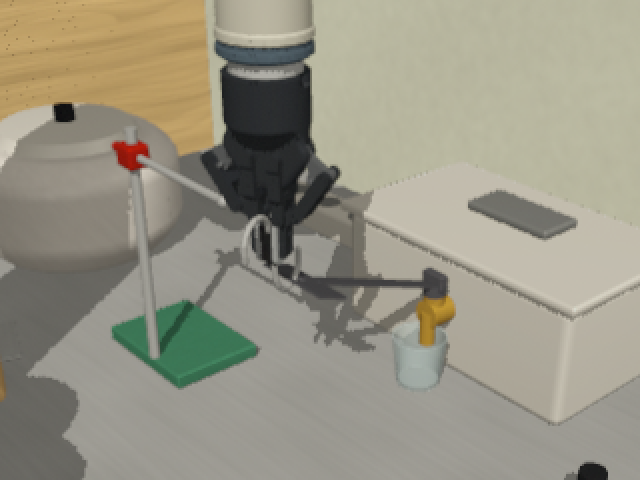

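View pics/i7_w.png

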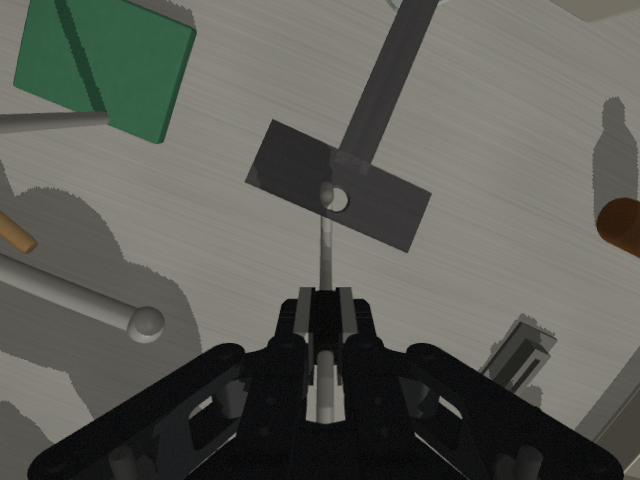

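```bash
python3 -c "
from h import *
import pickle
f=pickle.load(open('i7.pkl','rb'));W=f['wrist']
for z in (260,262,264):
  b=onz(W,(147.5,324),z);q=onz(W,(20,268),z);print(z,b,q,np.arctan2(-(q-b)[0],(q-b)[1]))
s=r.sense()
print(onz(W,(337,199),188))
"
sed -i 's/498.5,57/498.5,57/' path.py
```

```text
260 [499.45905595  60.46021281 260.        ] [502.62405167 106.34539812 260.        ] -0.06886733830983129
262 [501.07474312  59.88378478 262.        ] [504.17963517 104.89760461 262.        ] -0.06886733830983234
264 [502.6904303   59.30735675 264.        ] [505.73521867 103.4498111  264.        ] -0.06886733830983087
[548.19392392   9.23368483 188.        ]
```

```bash
sed -i 's/498.5,57/500.3,59.5/;s/hz=40.5/hz=41.5/;s/-.2,.51,.1/-.1,.61,.1/' path.py; python3 path.py; python3 -c "
from sw import *
rows([22,28,34,40,46,52,57,62,67],np.linspace(.4,.52,9))"
```

```text
40 0.21 [554.  40.] -0.1:8/out 14 +0.0:6/out 19 +0.1:99/out 24 +0.2:99/out 29 +0.3:99/out 34 +0.4:99/out 38 +0.5:99/out 42 +0.6:99/out 46
45 0.24 [555.  45.] -0.1:8/out 8 +0.0:7/out 14 +0.1:5/out 19 +0.2:99/out 25 +0.3:99/out 29 +0.4:99/out 34 +0.5:99/out 38 +0.6:99/out 42
50 0.27 [556.  50.] -0.1:9/out 3 +0.0:8/out 9 +0.1:6/out 15 +0.2:5/out 20 +0.3:99/out 25 +0.4:99/out 30 +0.5:99/out 35 +0.6:99/out 39
55 0.3 [558.  55.] -0.1:10/in1 o+8 +0.0:10/out 4 +0.1:8/out 10 +0.2:6/out 15 +0.3:5/out 21 +0.4:99/out 26 +0.5:99/out 31 +0.6:99/out 36
60 0.32 [559.  60.] -0.1:11/in6 o+6 +0.0:11/in0 o+6 +0.1:10/out 5 +0.2:9/out 11 +0.3:7/out 16 +0.4:7/out 22 +0.5:99/out 27 +0.6:99/out 32
65 0.35 [561.  65.] -0.1:12/in11 o+4 +0.0:13/in5 o+5 +0.1:13/out 0 +0.2:12/out 6 +0.3:10/out 12 +0.4:8/out 18 +0.5:99/out 24 +0.6:99/out 29
70 0.38 [563.  70.] -0.1:14/in16 o+2 +0.0:15/in10 o+3 +0.1:15/in4 o+2 +0.2:14/out 2 +0.3:13/out 8 +0.4:11/out 14 +0.5:11/out 20 +0.6:99/out 26
75 0.41 [565.  75.] -0.1:15/in21 o+0 +0.0:17/in15 o+1 +0.1:17/in8 o+0 +0.2:16/in2 o-1 +0.3:15/out 4 +0.4:15/out 10 +0.5:13/out 17 +0.6:
[... 254 characters left out ...]
 o-7 +0.4:20/out 3 +0.5:21/out 10 +0.6:20/out 18
90 0.5 [572.  90.] -0.1:25/in37 o-7 +0.0:25/in30 o-7 +0.1:25/in23 o-7 +0.2:23/in15 o-8 +0.3:23/in7 o-10 +0.4:23/in0 o-13 +0.5:24/out 7 +0.6:25/out 15
22 0.4 [509.1   4.9] [ 0.0028 -0.0042 -0.     -0.0052]
28 0.42 [510.1  10.3] [ 0.0058 -0.0089 -0.     -0.01  ]
34 0.43 [511.3  15.7] [ 0.009  -0.0134 -0.     -0.0148]
40 0.44 [512.8  21.1] [ 0.0123 -0.0179 -0.     -0.0196]
46 0.46 [514.5  26.5] [ 0.0159 -0.0222 -0.     -0.0243]
52 0.48 [516.4  31.9] [ 0.0197 -0.0265 -0.     -0.0291]
57 0.49 [518.2  36.3] [ 0.023  -0.03   -0.     -0.0339]
62 0.5 [520.1  40.7] [ 0.0265 -0.0333 -0.     -0.0387]
67 0.52 [522.3  45.1] [ 0.0301 -0.0366 -0.     -0.0434]
```

apply_moves(motion="-1 0.0028 -0.0042 0 -0.0052;-1 0.0058 -0.0089 0 -0.01;-1 0.009 -0.0134 0 -0.0148;-1 0.0123 -0.0179 0 -0.0196;-1 0.0159 -0.0222 0 -0.0243;-1 0.0197 -0.0265 0 -0.0291;-1 0.023 -0.03 0 -0.0339;-1 0.023 -0.03 0 -0.0339")

```text
clock: 14.52
eef_pos: [519.2, 36.3, 397.2]
tcp_rot: [3.139, -0.001, 0.493]
contact_force: [1.6, -9.8, 3.3]
opening: 0.097
```

```bash
cat > v.py <<'E'
import sys,pickle,cv2,os
n=sys.argv[1];x,y,z=sys.argv[2:5]
os.system(f"python3 e2.py {n} {x} {y} {z}")
from h import *
f=pickle.load(open(n+'.pkl','rb'))
S=f['side']['img'][90:270,160:360,::-1];A=f['scene']['img'][90:270,330:530,::-1]
cv2.imwrite(f'pics/{n}_s.png',np.hstack([cv2.resize(S,(400,360),interpolation=cv2.INTER_CUBIC),cv2.resize(A,(400,360),interpolation=cv2.INTER_CUBIC)]))
E
python3 v.py i8 558 57 187
```

```text
{'clock': 14.517, 'eef_pos': [519.186, 36.314, 397.157], 'tcp_rot': [3.139, -0.001, 0.493], 'contact_force': [1.632, -9.767, 3.337], 'opening': 0.097}
```

View pics/i8_s.png

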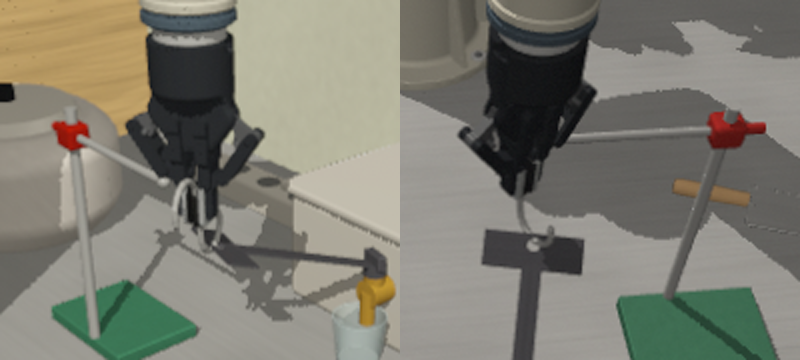

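View pics/i8_w.png

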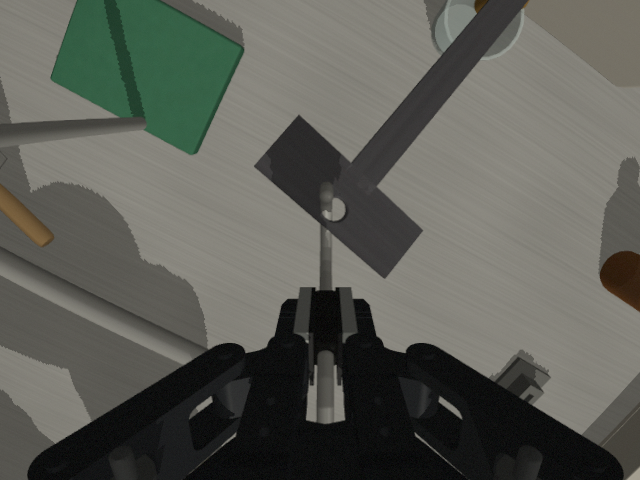

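```bash
python3 -c "
from h import *
import pickle
f=pickle.load(open('i8.pkl','rb'));W=f['wrist'];A=f['scene']
a=cv2.imread('pics/i8_z.png');
P=np.array([735,1,115.])
for z in (180,184,188,192):
  w=onz(W,(335.5,208),z);print(z,w,np.linalg.norm(w-P))
crop(A,proj(A,[558,57,187])[0],25,'t.png',12)
print(proj(A,[558,57,187])[0])
"
```

```text
180 [552.33774663  46.29301741 180.        ] 199.10287851299387
184 [553.18765295  46.88900307 184.        ] 199.80623149342634
188 [554.03755926  47.48498873 188.        ] 200.592270873926
192 [554.88746558  48.08097439 192.        ] 201.46002880080556
[403.25398485 213.53686986]
```

View pics/t.png

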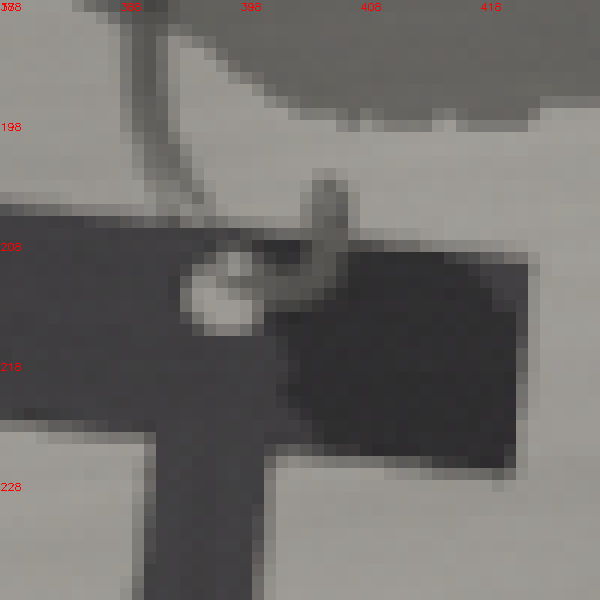

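```bash
python3 -c "
from h import *
import pickle
f=pickle.load(open('i8.pkl','rb'));W=f['wrist'];A=f['scene'];B=f['side']
X=tri([(W,(335.5,208)),(A,(396,211.6))]);print(X,proj(W,X),proj(A,X))
"
```

```text
[552.90147112  46.07610475 186.63275051] [[336.79051633 210.52054059]] [[396.69478457 211.99645366]]
```

```bash
cat > uv.py <<'E'
from sw import *
def go(L,z,d=41,rad=185,P=(735,1),E=(500.3,59.5)):
    for hy,ps in L:
        al=np.arcsin((hy-P[1])/rad);H=np.array([P[0]-rad*np.cos(al),hy]);X=np.array([np.cos(ps),np.sin(ps)]);Y=np.array([-X[1],X[0]])
        t=H-d*X;e=np.array(E)-t-2*X
        print(hy,ps,t.round(1),"u,v",round(e@X,1),round(e@Y,1),mv([t[0],t[1],z],ps))
E
python3 -c "
from uv import *
go([(46,.47),(46,.45),(50,.45),(54,.45),(58,.45),(62,.45),(66,.45),(70,.45),(74,.45),(77,.42),(79,.36),(80,.3),(81,.24),(82,.18),(82,.12),(82,.06),(82,0.)],403)
from h import *
say()"
```

```text
46 0.47 [519.   27.4] u,v -4.2 37.1 [-0.0042  0.0077 -0.0059  0.0068]
46 0.45 [518.6  28.2] u,v -4.9 36.2 [-0.0042  0.0068 -0.0059  0.0132]
50 0.45 [519.7  32.2] u,v -7.6 33.0 [-0.0014  0.0038 -0.0059  0.0132]
54 0.45 [520.8  36.2] u,v -10.3 29.9 [ 0.0015  0.0008 -0.0059  0.0132]
58 0.45 [522.1  40.2] u,v -13.2 26.9 [ 0.0045 -0.0021 -0.0059  0.0132]
62 0.45 [523.4  44.2] u,v -16.2 23.9 [ 0.0076 -0.005  -0.0059  0.0132]
66 0.45 [524.9  48.2] u,v -19.2 20.9 [ 0.0107 -0.0078 -0.0059  0.0132]
70 0.45 [526.4  52.2] u,v -22.3 18.0 [ 0.014  -0.0106 -0.0059  0.0132]
74 0.45 [528.1  56.2] u,v -25.6 15.1 [ 0.0174 -0.0134 -0.0059  0.0132]
77 0.42 [528.9  60.3] u,v -28.4 10.9 [ 0.02   -0.0166 -0.0059  0.0227]
79 0.36 [528.9  64.6] u,v -30.5 5.3 [ 0.022  -0.0204 -0.0059  0.0418]
80 0.3 [528.5  67.9] u,v -31.5 0.3 [ 0.0233 -0.0235 -0.0059  0.0609]
81 0.24 [528.4  71.3] u,v -32.1 -4.7 [ 0.0247 -0.0266 -0.0059  0.08  ]
82 0.18 [528.3  74.7] u,v -32.3 -9.9 [ 0.0263 -0.0296 -0.0059  0.0991]
82 0.12 [528.   77.1] u,v -31.6 -14.2 [ 0.0271 -0.0319 -0.0059  0.1182]
82 0.06 [527.7  79.5] u,v -30.6 -18.4 [ 0.0281 -0.0342 -0.0059  0.1373]
82 0.0 [527.7  82. ] u,v -29.4 -22.5 [ 0.0292 -0.0364 -0.0059  0.1564]
{'clock': 14.667, 'eef_pos': [519.102, 36.175, 397.144], 'tcp_rot': [3.139, -0.002, 0.491], 'contact_force': [2.455, -8.933, 2.988], 'opening': 0.1}
```

apply_moves(motion="-1 -0.002 0.004 0 0.006;-1 -0.0042 0.0068 0 0.0132;-1 -0.0042 0.0068 -0.002 0.0132;-1 -0.0042 0.0068 -0.004 0.0132;-1 -0.0042 0.0068 -0.006 0.0132;-1 -0.0042 0.0068 -0.006 0.0132")

```text
clock: 15.17
eef_pos: [518.0, 28.4, 402.4]
tcp_rot: [3.141, -0.001, 0.449]
contact_force: [1.4, 0.1, -4.7]
opening: 0.099
```

```bash
python3 v.py i9 556 46 190
```

```text
{'clock': 15.167, 'eef_pos': [517.952, 28.386, 402.42], 'tcp_rot': [3.141, -0.001, 0.449], 'contact_force': [1.36, 0.131, -4.702], 'opening': 0.099}
```

View pics/i9_w.png

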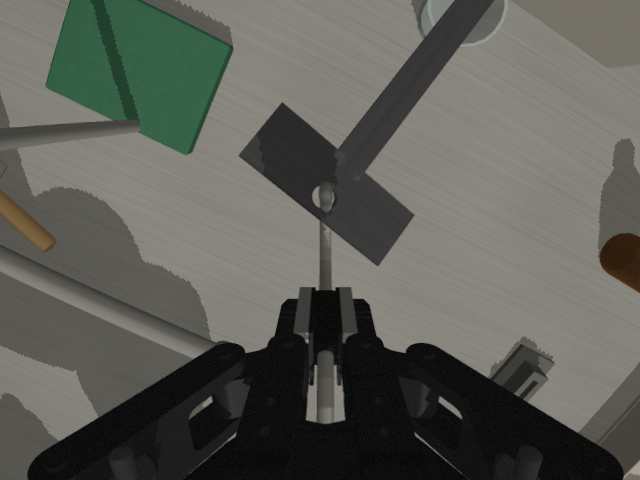

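View pics/i9_s.png

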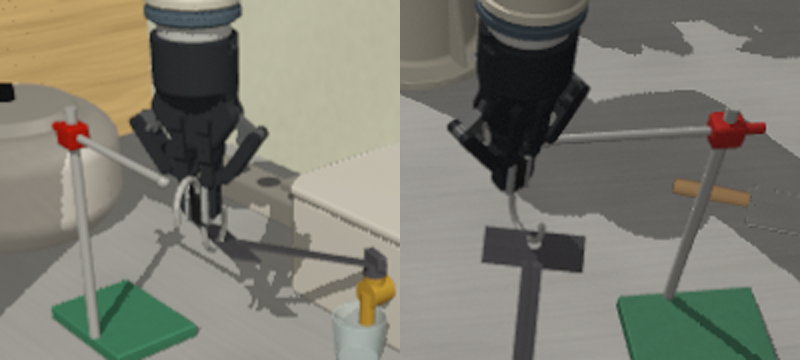

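```bash
python3 -c "
from uv import *
go([(50,.45),(54,.45),(58,.45),(62,.45),(66,.45),(70,.45),(74,.44),(77,.42),(79,.36),(80,.3),(81,.24),(82,.18),(82,.12),(82,.06),(82,0.)],402.4)"
```

```text
50 0.45 [519.7  32.2] u,v -7.6 33.0 [ 0.0034 -0.0026 -0.0004 -0.0004]
54 0.45 [520.8  36.2] u,v -10.3 29.9 [ 0.0062 -0.0057 -0.0004 -0.0004]
58 0.45 [522.1  40.2] u,v -13.2 26.9 [ 0.0091 -0.0088 -0.0004 -0.0004]
62 0.45 [523.4  44.2] u,v -16.2 23.9 [ 0.012  -0.0118 -0.0004 -0.0004]
66 0.45 [524.9  48.2] u,v -19.2 20.9 [ 0.015  -0.0148 -0.0004 -0.0004]
70 0.45 [526.4  52.2] u,v -22.3 18.0 [ 0.0182 -0.0177 -0.0004 -0.0004]
74 0.44 [527.9  56.5] u,v -25.7 14.4 [ 0.0214 -0.021  -0.0004  0.0028]
77 0.42 [528.9  60.3] u,v -28.4 10.9 [ 0.0239 -0.024  -0.0004  0.0091]
79 0.36 [528.9  64.6] u,v -30.5 5.3 [ 0.0258 -0.0278 -0.0004  0.0282]
80 0.3 [528.5  67.9] u,v -31.5 0.3 [ 0.0269 -0.031  -0.0004  0.0473]
81 0.24 [528.4  71.3] u,v -32.1 -4.7 [ 0.0282 -0.0341 -0.0004  0.0664]
82 0.18 [528.3  74.7] u,v -32.3 -9.9 [ 0.0296 -0.0372 -0.0004  0.0855]
82 0.12 [528.   77.1] u,v -31.6 -14.2 [ 0.0304 -0.0395 -0.0004  0.1046]
82 0.06 [527.7  79.5] u,v -30.6 -18.4 [ 0.0312 -0.0418 -0.0004  0.1237]
82 0.0 [527.7  82. ] u,v -29.4 -22.5 [ 0.0322 -0.0441 -0.0004  0.1428]
```

apply_moves(motion="-1 0.0034 -0.0026 0 0;-1 0.0062 -0.0057 0 0;-1 0.0091 -0.0088 0 0;-1 0.012 -0.0118 0 0;-1 0.015 -0.0148 0 0;-1 0.015 -0.0148 0 0")

```text
clock: 15.82
eef_pos: [524.8, 48.7, 401.8]
tcp_rot: [-3.141, 0.001, 0.449]
contact_force: [-1.6, -3.7, -3.4]
opening: 0.096
```

```bash
python3 v.py i10 560 66 190; python3 -c "
from uv import *
go([(70,.45),(74,.44),(77,.42),(79,.36),(80,.3),(81,.24),(82,.18),(82,.12),(82,.06),(82,0.)],402.4)"
```

```text
{'clock': 15.817, 'eef_pos': [524.784, 48.695, 401.751], 'tcp_rot': [-3.141, 0.001, 0.449], 'contact_force': [-1.6, -3.706, -3.422], 'opening': 0.096}
70 0.45 [526.4  52.2] u,v -22.3 18.0 [ 0.0034 -0.0028 -0.0006 -0.0004]
74 0.44 [527.9  56.5] u,v -25.7 14.4 [ 0.0066 -0.0061 -0.0006  0.0028]
77 0.42 [528.9  60.3] u,v -28.4 10.9 [ 0.0091 -0.0091 -0.0006  0.0092]
79 0.36 [528.9  64.6] u,v -30.5 5.3 [ 0.0109 -0.0129 -0.0006  0.0283]
80 0.3 [528.5  67.9] u,v -31.5 0.3 [ 0.0121 -0.0161 -0.0006  0.0474]
81 0.24 [528.4  71.3] u,v -32.1 -4.7 [ 0.0134 -0.0192 -0.0006  0.0665]
82 0.18 [528.3  74.7] u,v -32.3 -9.9 [ 0.0148 -0.0223 -0.0006  0.0856]
82 0.12 [528.   77.1] u,v -31.6 -14.2 [ 0.0156 -0.0246 -0.0006  0.1047]
82 0.06 [527.7  79.5] u,v -30.6 -18.4 [ 0.0164 -0.0269 -0.0006  0.1238]
82 0.0 [527.7  82. ] u,v -29.4 -22.5 [ 0.0174 -0.0292 -0.0006  0.1429]
```

View pics/i10_w.png

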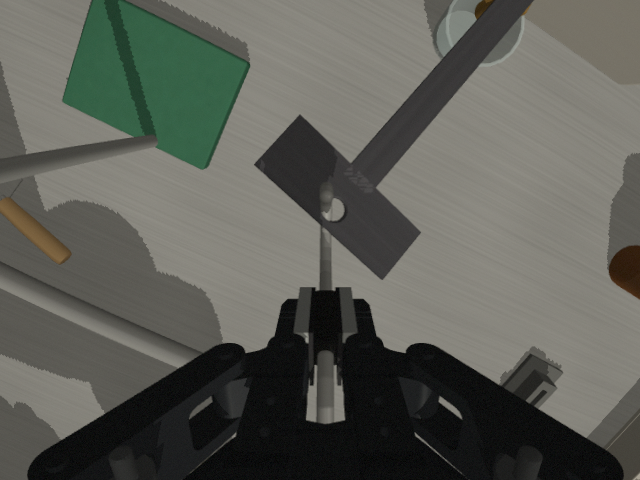

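View pics/i10_s.png

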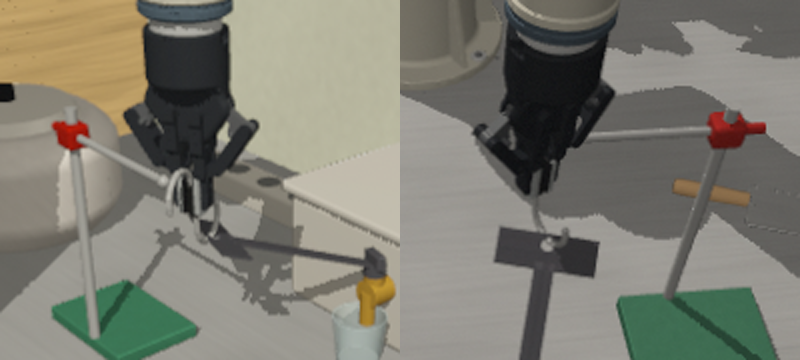

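apply_moves(motion="-1 0.0034 -0.0028 0 0;-1 0.0066 -0.0061 0 0.0028;-1 0.0091 -0.0091 0 0.0092;-1 0.01 -0.011 0 0.018;-1 0.0109 -0.0129 0 0.0283;-1 0.0109 -0.0129 0 0.0283")

```text
clock: 16.47
eef_pos: [529.1, 64.9, 401.9]
tcp_rot: [-3.142, -0.0, 0.358]
contact_force: [-1.5, -3.0, -4.3]
opening: 0.092
```

```bash
python3 v.py i11 566 76 190; python3 -c "
from uv import *
go([(79,.36),(80,.3),(81,.24),(82,.18),(82,.12),(82,.06),(82,0.)],402.4)"
```

```text
{'clock': 16.467, 'eef_pos': [529.132, 64.896, 401.945], 'tcp_rot': [-3.142, -0.0, 0.358], 'contact_force': [-1.484, -3.05, -4.254], 'opening': 0.092}
79 0.36 [528.9  64.6] u,v -30.5 5.3 [-0.0002 -0.0001 -0.0004  0.0002]
80 0.3 [528.5  67.9] u,v -31.5 0.3 [ 0.0007 -0.0033 -0.0004  0.0193]
81 0.24 [528.4  71.3] u,v -32.1 -4.7 [ 0.0017 -0.0065 -0.0004  0.0384]
82 0.18 [528.3  74.7] u,v -32.3 -9.9 [ 0.0029 -0.0097 -0.0004  0.0575]
82 0.12 [528.   77.1] u,v -31.6 -14.2 [ 0.0034 -0.0122 -0.0004  0.0766]
82 0.06 [527.7  79.5] u,v -30.6 -18.4 [ 0.004  -0.0145 -0.0004  0.0957]
82 0.0 [527.7  82. ] u,v -29.4 -22.5 [ 0.0048 -0.0168 -0.0004  0.1148]
```

View pics/i11_w.png

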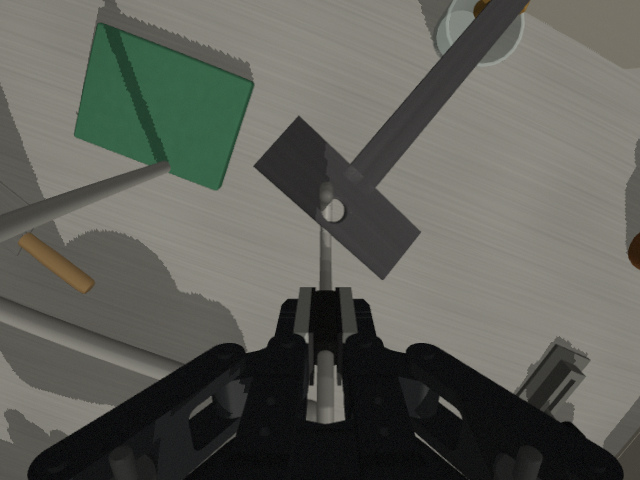

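View pics/i11_s.png

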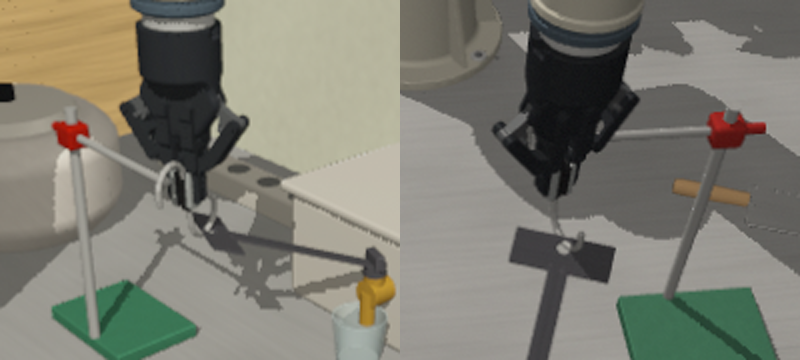

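apply_moves(motion="-1 0.0004 -0.0017 0 0.01;-1 0.0007 -0.0033 0 0.0193;-1 0.0012 -0.005 0 0.029;-1 0.0017 -0.0065 0 0.0384;-1 0.0023 -0.008 0 0.048;-1 0.0029 -0.0097 0 0.0575;-1 0.0034 -0.0122 0 0.0766;-1 0.004 -0.0145 0 0.0957;-1 0.0048 -0.0168 0 0.1148;-1 0.0048 -0.0168 0 0.1148")

```text
clock: 17.45
eef_pos: [528.1, 81.8, 402.1]
tcp_rot: [3.141, -0.002, -0.003]
contact_force: [1.7, -5.1, -5.9]
opening: 0.097
```

```bash
python3 v.py i12 566 80 190
```

```text
{'clock': 17.45, 'eef_pos': [528.051, 81.827, 402.136], 'tcp_rot': [3.141, -0.002, -0.003], 'contact_force': [1.749, -5.05, -5.872], 'opening': 0.097}
```

View pics/i12_w.png

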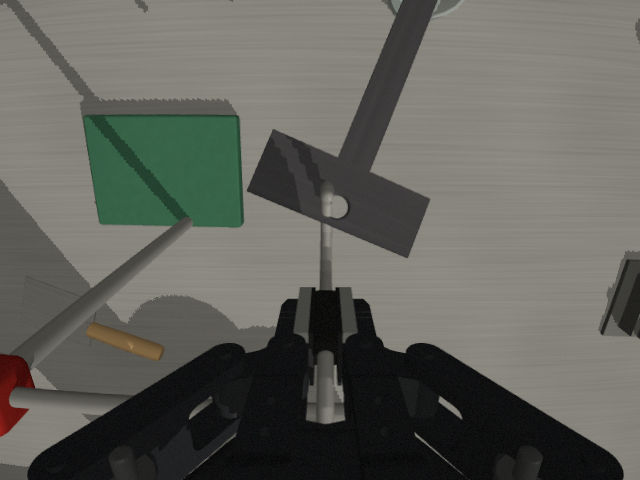

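View pics/i12_s.png

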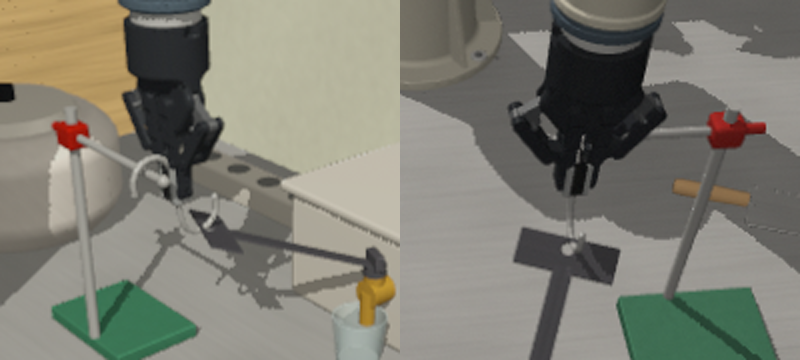

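View pics/i12_z.png

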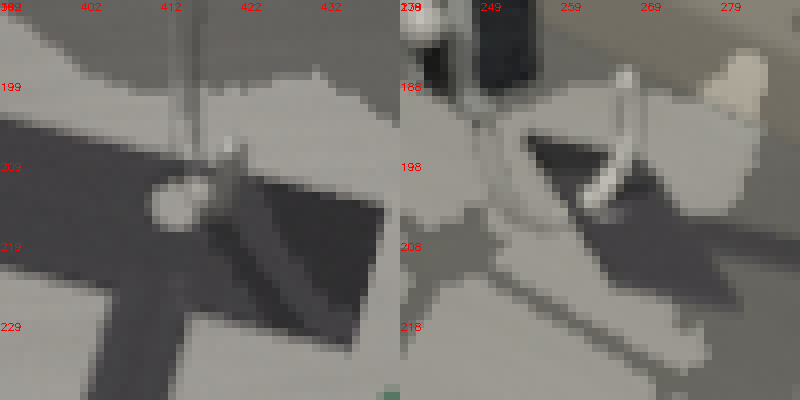

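apply_moves(motion="-1 0 0 0.002 0;-1 -0.0005 0 0.004 0;-1 -0.001 0 0.006 0;-1 -0.0015 0 0.008 0;-1 -0.002 0 0.0095 0;-1 -0.002 0 0.0105 0;-1 -0.002 0 0.0105 0")

```text
clock: 18.18
eef_pos: [525.6, 82.0, 392.6]
tcp_rot: [-3.141, -0.001, -0.001]
contact_force: [-5.6, -2.7, 8.7]
opening: 0.101
```

```bash
python3 v.py i13 566 80 184; python3 -c "
import pickle
from h import *
f=pickle.load(open('i13.pkl','rb'));crop(f['side'],proj(f['side'],[505,75,245])[0],32,'i13_b.png',9)"
```

```text
{'clock': 18.183, 'eef_pos': [525.639, 81.969, 392.628], 'tcp_rot': [-3.141, -0.001, -0.001], 'contact_force': [-5.59, -2.737, 8.669], 'opening': 0.101}
```

View pics/i13_b.png

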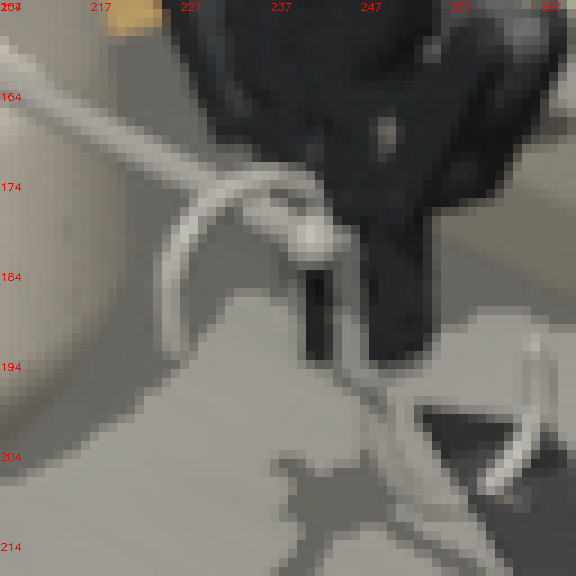

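apply_moves(motion="-1 -0.001 0 -0.001 0;-1 -0.002 0 -0.001 0;-1 -0.003 0 -0.001 0;-1 -0.004 0 -0.001 0;-1 -0.004 0 -0.001 0")

```text
clock: 18.75
eef_pos: [523.1, 81.7, 393.4]
tcp_rot: [3.141, -0.006, -0.001]
contact_force: [7.2, -5.3, -1.4]
opening: 0.098
```

```bash
python3 v.py i14 566 80 184; python3 -c "
import pickle
from h import *
f=pickle.load(open('i14.pkl','rb'));crop(f['side'],proj(f['side'],[505,75,245])[0],32,'i14_b.png',9)"
```

```text
{'clock': 18.75, 'eef_pos': [523.086, 81.725, 393.407], 'tcp_rot': [3.141, -0.006, -0.001], 'contact_force': [7.196, -5.29, -1.415], 'opening': 0.098}
```

View pics/i14_b.png

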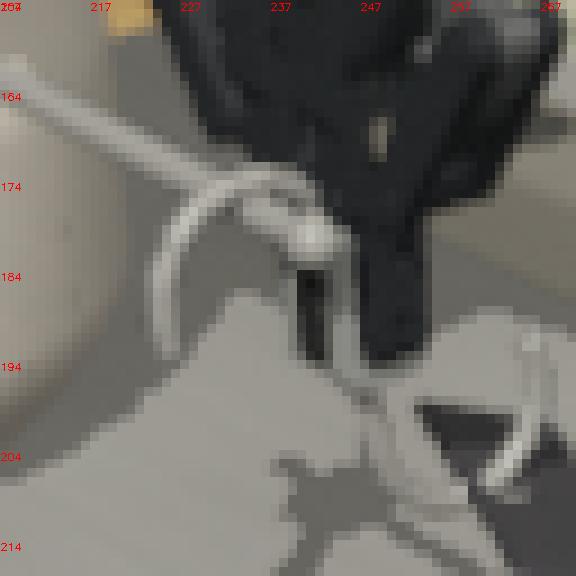

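View pics/i14_w.png

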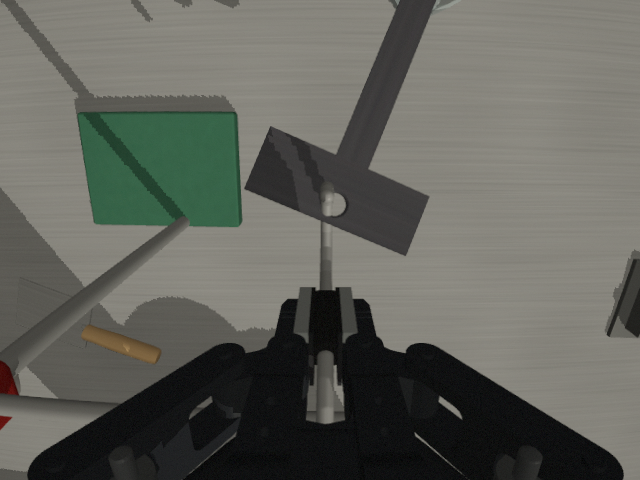

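apply_moves(motion="-1 0.001 0 0.001 0;-1 0.0015 0 0.002 0;-1 0.0015 0 0.003 0;-1 0.0015 0 0.003 0")

```text
clock: 19.23
eef_pos: [523.7, 81.8, 392.4]
tcp_rot: [-3.141, -0.003, -0.001]
contact_force: [-7.3, -6.0, 25.6]
opening: 0.095
```

```bash
python3 v.py i15 566 80 184; python3 -c "
import pickle
from h import *
f=pickle.load(open('i15.pkl','rb'));crop(f['side'],proj(f['side'],[505,75,245])[0],32,'i15_b.png',9)
say()"
```

```text
{'clock': 19.233, 'eef_pos': [523.695, 81.774, 392.444], 'tcp_rot': [-3.141, -0.003, -0.001], 'contact_force': [-7.27, -6.039, 25.595], 'opening': 0.095}
{'clock': 19.383, 'eef_pos': [523.674, 81.777, 392.493], 'tcp_rot': [-3.141, -0.004, -0.001], 'contact_force': [-6.177, -6.348, 25.225], 'opening': 0.099}
```

View pics/i15_b.png

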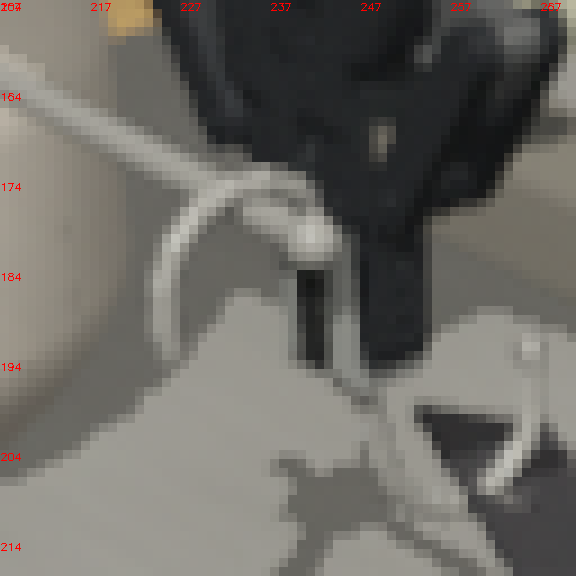

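View pics/i15_s.png

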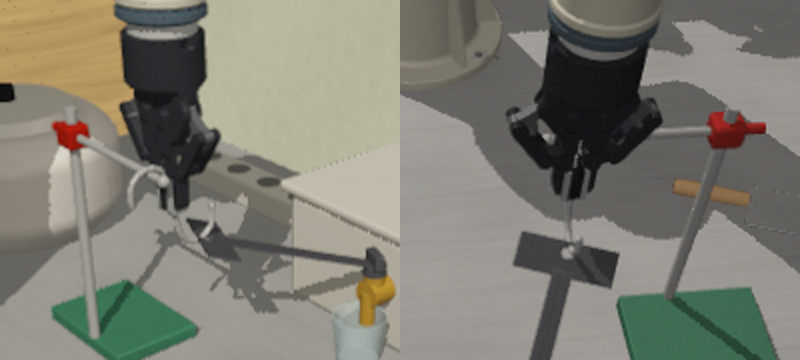

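apply_moves(motion="-1 0 0 -0.001 0;-1 0 0 -0.0018 0;-1 0 0 -0.0018 0;-1 0 0 -0.0018 0")

```text
clock: 19.72
eef_pos: [523.8, 81.8, 392.9]
tcp_rot: [-3.141, -0.004, -0.001]
contact_force: [-0.8, -4.1, 9.4]
opening: 0.095
```

apply_moves(motion="-1 0 0 -0.0005 0;-0.75 0 0 -0.0005 0;-0.7 0 0 -0.0005 0;-0.65 0 0 -0.0005 0;-0.6 0 0 -0.0005 0;-0.6 0 0 -0.0005 0;-0.6 0 0 -0.0005 0")

```text
clock: 20.3
eef_pos: [523.0, 82.0, 391.6]
tcp_rot: [-3.141, 0.0, -0.001]
contact_force: [-0.6, -0.1, -0.3]
opening: 0.199
```

```bash
python3 v.py i16 566 80 184; python3 -c "
import pickle
from h import *
f=pickle.load(open('i16.pkl','rb'));crop(f['side'],proj(f['side'],[505,75,245])[0],32,'i16_b.png',9)
say()"
```

```text
{'clock': 20.3, 'eef_pos': [523.019, 81.96, 391.596], 'tcp_rot': [-3.141, 0.0, -0.001], 'contact_force': [-0.57, -0.076, -0.278], 'opening': 0.199}
{'clock': 20.45, 'eef_pos': [523.053, 81.885, 391.681], 'tcp_rot': [-3.142, 0.0, -0.001], 'contact_force': [0.26, -0.498, 0.639], 'opening': 0.2}
```

View pics/i16_b.png

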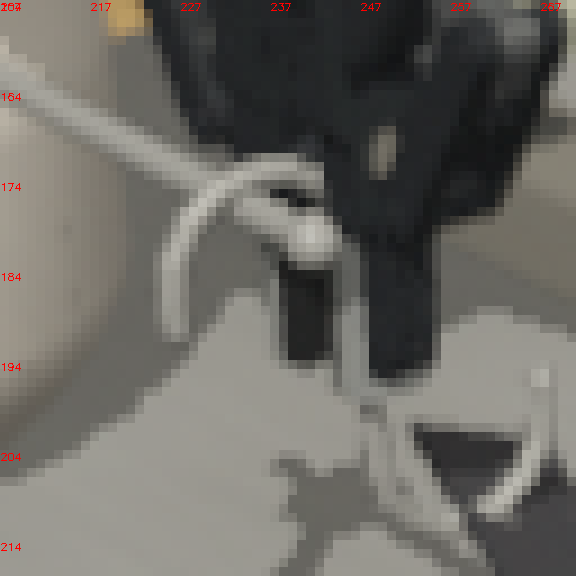

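View pics/i16_w.png

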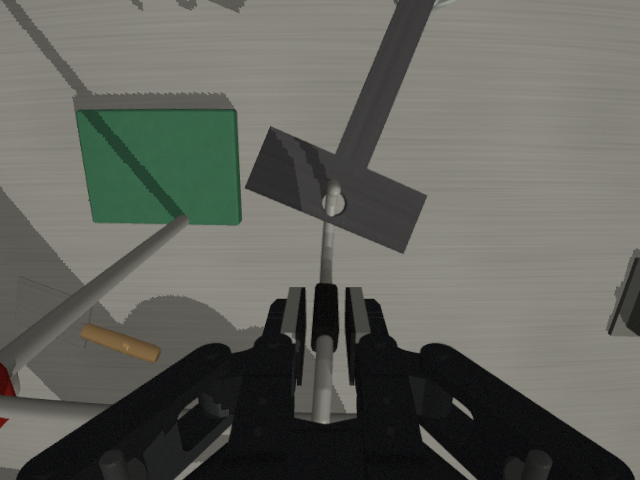

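apply_moves(motion="-0.4 0 0 0 0;-0.3 0 0 0 0;-0.3 0 0 0 0;-0.3 0 0 -0.005 0;-0.3 0 0 -0.01 0;-0.3 0 0 -0.018 0;-0.3 0 0 -0.026 0;-0.3 0 0 -0.035 0;-0.3 0 0 -0.045 0;-0.3 0 0 -0.06 0;-0.3 0 0 -0.08 0;-0.3 0 0 -0.1 0;-0.3 0 0 -0.12 0;-0.3 0 0 -0.14 0;-0.3 0 0 -0.14 0;-0.3 0 0 -0.14 0")

```text
clock: 21.78
eef_pos: [523.1, 81.8, 533.6]
tcp_rot: [-3.141, -0.003, -0.001]
contact_force: [-0.5, -0.5, 0.0]
opening: 0.351
```

```bash
python3 v.py i17 566 80 184; python3 -c "
import pickle
from h import *
f=pickle.load(open('i17.pkl','rb'));cv2.imwrite('pics/i17_side.png',f['side']['img'][:,:,::-1]);cv2.imwrite('pics/i17_scene.png',f['scene']['img'][:,:,::-1])
say()"
```

```text
{'clock': 21.783, 'eef_pos': [523.118, 81.843, 533.556], 'tcp_rot': [-3.141, -0.003, -0.001], 'contact_force': [-0.479, -0.495, 0.018], 'opening': 0.351}
{'clock': 21.933, 'eef_pos': [522.8, 81.79, 531.029], 'tcp_rot': [3.141, 0.001, -0.001], 'contact_force': [-0.151, 0.01, -0.351], 'opening': 0.353}
```

View pics/i17_side.png

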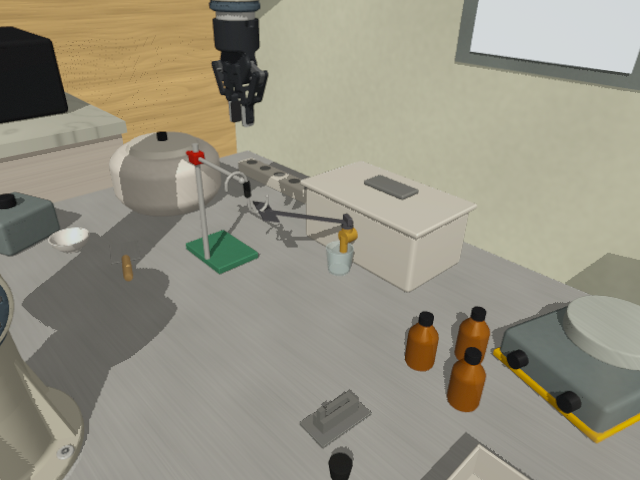

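View pics/i17_w.png

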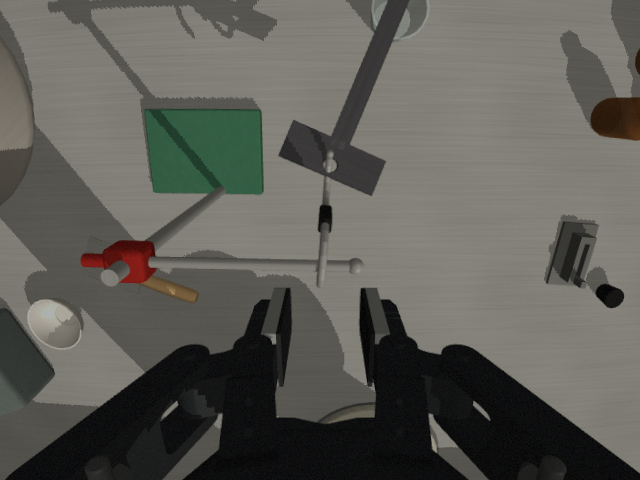

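View pics/i17_scene.png

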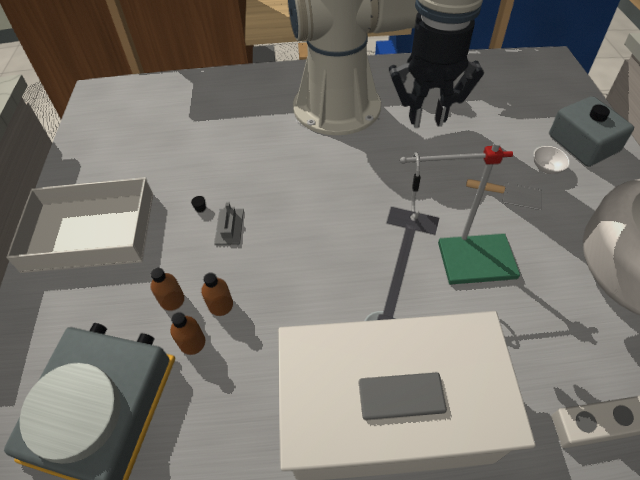

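apply_moves(motion="-0.3 0 0 0 0;-0.3 0 0 0 0;-0.3 0 0 0 0;-0.3 0 0 0 0;-0.3 0 0 0 0;-0.3 0 0 0 0;-0.3 0 0 0 0;-0.3 0 0 0 0")

```text
clock: 22.6
eef_pos: [523.1, 81.9, 531.8]
tcp_rot: [-3.142, 0.0, -0.001]
contact_force: [0.5, 0.2, -0.2]
opening: 0.345
```

```bash
python3 -c "
import pickle
from h import *
a=pickle.load(open('i17.pkl','rb'))
for n in ('side','scene'):
  f=grab_frame(n);d=np.abs(f['img'].astype(int)-a[n]['img']).max(2)
  y=np.s_[150:260,180:360] if n=='side' else np.s_[150:330,370:450]
  print(n,(d[y]>25).sum())
b=pickle.load(open('f0.pkl','rb'))['side']['img'];f=grab_frame('side')['img']
print('bottles/beaker diff',(np.abs(f.astype(int)-b).max(2)[300:420,395:500]>25).sum(),(np.abs(f.astype(int)-b).max(2)[255:278,325:358]>25).sum())
say();print(r.sign_off())"
```

```text
side 6
scene 0
bottles/beaker diff 0 44
{'clock': 22.75, 'eef_pos': [523.09, 81.827, 531.775], 'tcp_rot': [-3.142, -0.0, -0.001], 'contact_force': [-0.006, -1.015, 0.522], 'opening': 0.349}
the job is handed in; nothing more can be done
None
```

The hook now hangs over the side arm, holding the lever up and the tap propped open. I handed the job in at 22.8 s of the 72 s allowed.

I took the hook from its holder, fed its point up through the lever hole from below and lifted the lever. I then swivelled it to the tank's +y side, passed the upper bend over the free end of the side arm, lowered it, let go and backed off upwards.

**Last checks:**
- **Hook:** it sits about 20 mm inside the ball, with its lower point still through the lever hole. The hook and lever did not move visibly over the last 0.8 s before hand-in, and the wrist force was about zero.
- **Bottles:** unchanged in the side picture compared with the start.
- **Beaker:** it still stands under the spout. 44 pixels in its area of the side picture changed. I put that down to the lever's shadow and light but did not confirm it.

**Contacts along the way:**
- **Side arm ball:** the gripper's finger linkage appears to have touched it once during the swivel, at about 10 N wrist force. I backed off, raised the hook 6 mm and passed clear.
- **Side arm:** I pressed the bend onto it with about 27 N at the wrist while seating it, then eased off before letting go.
- **Lever:** lifting and swivelling it read at most about 8 N in total. After that, while the hook was also against the side arm, I could not read the lever's share of the force separately.

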